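# Hang graded sole patterns on one hook

## Task

Hang the three aluminium sole patterns from the rack on the hook by their eyes, the large one first, then the medium, then the small in front of it. Then slide them back along the bar so they sit snugly together, with the large one up against the hook's back plate, and leave them hanging straight and still; don't disturb the other things on the bench.

Things in the scene. Friction and masses are not known exactly. Their poses are not given: they have to be found in the camera images.
- pattern_large: The large sole pattern: flat bare-aluminium half-sole plate, 8 mm thick, 112 mm wide, 158 mm tall, about 140 g (varies), standing toe edge down in a rack slot (which one varies). Origin: middle of the bottom edge; x square to the plate, y along its width, z up. Its top 62 mm is a stem 50 mm wide with an eye in it. Front and back are alike: it may hang either way round.
- large_eye (a point): Centre of the large pattern's eye, 112 mm above its bottom edge, 46 mm below its top edge; axes as the pattern's. The eye is a window 26 mm wide (y), 32 mm high, through the plate. Above it is a solid strip 30 mm high, 50 mm wide: pinch it there from above, across the thickness.
- pattern_medium: The medium sole pattern: flat bare-aluminium half-sole plate, 8 mm thick, 90 mm wide, 144 mm tall, about 115 g (varies), standing toe edge down in a rack slot (which one varies). Origin: middle of the bottom edge; x square to the plate, y along its width, z up. Its top 62 mm is a stem 50 mm wide with an eye in it. Front and back are alike: it may hang either way round.
- medium_eye (a point): Centre of the medium pattern's eye, 98 mm above its bottom edge, 46 mm below its top edge; axes as the pattern's. The eye is a window 26 mm wide (y), 32 mm high, through the plate. Above it is a solid strip 30 mm high, 50 mm wide: pinch it there from above, across the thickness.
- pattern_small: The small sole pattern: flat bare-aluminium half-sole plate, 8 mm thick, 68 mm wide, 130 mm tall, about 90 g (varies), standing toe edge down in a rack slot (which one varies). Origin: middle of the bottom edge; x square to the plate, y along its width, z up. Its top 62 mm is a stem 50 mm wide with an eye in it. Front and back are alike: it may hang either way round.
- small_eye (a point): Centre of the small pattern's eye, 84 mm above its bottom edge, 46 mm below its top edge; axes as the pattern's. The eye is a window 26 mm wide (y), 32 mm high, through the plate. Above it is a solid strip 30 mm high, 50 mm wide: pinch it there from above, across the thickness.
- hook: Fixed steel hook stand; origin on the table under the bar; local -x points to the open tip. Round bar, 10 mm diameter, level along x at y = 0, z = 165 mm, from the back plate's face (x = +60 mm) to x = -60 mm, then up 12 mm over the last 14 mm to the tip. Post 20 mm thick at x = +76 mm, 181 mm high; base plate 110 x 120 x 14 mm from x = +5 to +115 mm.
- hook_root (a point): Point on the bar's axis at the back plate's face (steel disc, 44 mm diameter, facing the tip); axes as the hook's. A pattern is threaded over the tip and hangs with the top of its eye on the bar, eye centre 11 mm below the bar's axis. It hangs freely, and slides along the bar when pushed near its top with a few newtons.
- hook_tip (a point): End of the upturned tip, on the bar's axis: 134 mm out from the back plate's face and 12 mm above the level part of the bar; axes as the hook's.
- rack: Fixed wooden rack, base 190 (x) x 130 (y) x 12 mm, origin under its centre. Three slots along y at x = -65, 0, +65 mm, 10 mm wide, each between two walls 8 mm thick, 80 mm long, tops 54 mm above the table; slot floor at 12 mm. A pattern must rise 42 mm to clear its slot. The rack stands left of the hook or right of it.
- tack_tin: Open steel tin 80 x 60 x 32 mm, a bystander to leave where it is; origin at its underside.
- heel_block: Black rubber heel 63 x 52 x 40 mm, a bystander to leave where it is; origin at its underside.
- shoe_last: White plastic shoe last 250 x 82 x 100 mm, a bystander to leave where it is; origin at its underside.
- shoe_last_b: Another white plastic shoe last 250 x 82 x 100 mm, a bystander to leave where it is; origin at its underside.
- hammer: Hammer lying on the bench, a bystander to leave where it is; origin at its underside.
- glue_jar: White closed jar, 72 mm diameter, 95 mm tall, a bystander to leave where it is; origin at its underside.
- brush: Brush lying on the bench, a bystander to leave where it is; origin at its underside.
Things that resemble listed ones, but are neither listed nor needed, are in the scene too. Leave any blue or yellow look-alike of the pattern_medium alone. What is shaped like the hook but turquoise is not meant.

How it is judged:
On the way, in this order (a step that is already met when the one before it is completed fails the run):
1. the large pattern is on the hook's bar (x of large_eye in the frame of hook between -0.06 and 0.06 m and y of large_eye in the frame of hook between -0.012 and 0.012 m and z of large_eye in the frame of hook between 0.144 and 0.176 m), for 0.2 s.
2. the medium pattern is on the bar, with the large one still there (all of step 1 and x of medium_eye in the frame of hook between -0.06 and 0.06 m and y of medium_eye in the frame of hook between -0.012 and 0.012 m and z of medium_eye in the frame of hook between 0.144 and 0.176 m), for 0.2 s.
3. the small pattern is on the bar, with the large and medium ones still there (all of step 2 and x of small_eye in the frame of hook between -0.06 and 0.06 m and y of small_eye in the frame of hook between -0.012 and 0.012 m and z of small_eye in the frame of hook between 0.144 and 0.176 m), for 0.2 s.
At the end, for the whole second after the job is handed in: All three hang by their eyes on the bar, upright within 0.15 rad, square to the bar within 0.3 rad, still and released; from the back plate outward: large, medium, small; gaps from back plate to large, large to medium and medium to small each under 10 mm; bystanders within 30 mm of their starts (all of step 3 and x of large_eye in the frame of hook above 0.046 m and x of small_eye in the frame of hook below 0.046 m and horizontal distance between large_eye and medium_eye below 0.018 m and horizontal distance between medium_eye and small_eye below 0.018 m and horizontal distance between large_eye and small_eye above 0.012 m and z of each of large_eye, medium_eye, small_eye in the frame of hook below 0.161 m and angle between each of pattern_large, pattern_medium, pattern_small's own z axis and vertical below 0.15 rad and angle between the x axis of each of pattern_large, pattern_medium, pattern_small and the x axis of hook, either way round below 0.3 rad and linear speed of each of pattern_large, pattern_medium, pattern_small below 0.05 m/s); the robot touches nothing.
It fails at once if one of the other loose things on the bench is moved more than 30 mm (distance of any of tack_tin, heel_block, shoe_last, shoe_last_b, hammer, glue_jar, brush from where it was at the start of the episode above 0.03 m).
It also fails if it takes over 72 s, if anything falls off the work surface, if the arm or the gripper's body presses on something with over 40 N, if the wrist force passes 120 N, or if a joint passes its speed limit or range.

## Robot

A 6-joint arm with a two-finger parallel gripper is mounted at the origin on the work surface. World frame = base frame: x ahead of the robot, y to its left, z up, the work surface at z = 0. Lengths are in m, angles in rad, forces in N, time in s.
With the tool pointing down it reaches from about 0.4 to 0.825 m from the base axis. Payload 7 kg.
Tool frame: the origin (TCP) lies between the finger pads; the fingertips stand 22 mm ahead of it and the grasp point (between the pads) lies 3 mm ahead of it; z points along the fingers, y is the direction in which the jaws open and shut (so a half turn about z gives the same grasp; the last joint's range is limited). The gripper opens to 88 mm and grips with 3 to 60 N. Pads are 19 mm wide; open, the fingers measure 130 mm over their backs; the gripper's body (78 mm by 193 mm) begins 47 mm behind the grasp point.
Start: joints at [-0.878, 0.359, 0.012, 0, -1.224, -0.288], TCP at [0.266, -0.62, 0.22] pointing down, gripper open.
Joint ranges: [-3.07, 3.07], [-1.43, 2.12], [-1.02, 1.25], [-3.03, 1.67], [-3.05, -0], [-3.03, 3.03]. Speed limits (rad/s): [2.39, 2.39, 3.01, 3.14, 3.14, 3.14].

## Interface

Orientations are given as [roll, pitch, yaw] about the fixed x, y, z axes, in that order (R = Rz(yaw) Ry(pitch) Rx(roll)).
In Python, from station import arm, optics gives the robot as it stands. The module is installed in compiled form; this text tells all that it offers.
- The arm moves only by the tool jog_arm, never from a script. Its argument "motion" is a list that holds one entry, the list of rows, each a list of 7 numbers: the shift along the tool's x, y, z in m, then the turn, a rotation vector about the tool's x, y, z in degrees, then the finger opening in m, from 0 to 0.0876. In form: [[[x, y, z, rx, ry, rz, grip], ...]]. A call has 1 to 8 rows; each row is the pose to reach, as a shift and turn from the pose measured when the call began, along the tool's axes at that moment; what a row does not reach only later rows make up. A row lasts 1/10 s, in which the tool goes at most 50 mm and 8.59 degrees, less where a joint would pass 70% of its speed; a pose out of reach is approached as far as the arm can. A call with a gripper value outside its range is refused whole. The fingers move at their own pace and stop on an object; "newtons" is the grip in N (left out, the last holds). Time passes only in rows, so rows that repeat a pose let the fingers close. It gives the time, the measured TCP pose, the force and the opening at its end, in the units of the state.
- arm.get_state(): the state, without advancing time (a new reading comes with each control period).
- optics.grab_frame(name): name is "side" or "top"; returns the picture (384x512x3 uint8, red, green, blue); there is no depth.
- optics.camera_model(name): a dict with "mtx" (3x3 intrinsics, pixels), "R" (3x3) and "t" (3): a world point X has camera coordinates R X + t. Camera axes: x right, y down, z forward; pixel columns grow to the right and rows downward; lengths in m; the calibration is good to about 2 mm. A picture is of the moment at which its call begins. camera_model takes no time and is no camera call.
- arm.job_done(): hands the job in, once; it reports no verdict.
The state is a dict: "t": time; "q": joint angles; "qd": joint speeds; "joint_efforts": joint torques, N m; "eef_pos": TCP position; "ee_rot": TCP orientation; "force": force on the tool from outside, world axes, zero at the start; "moment": the same for the moment, N m; "width": finger opening in m.
Only numpy, scipy, OpenCV 4.12 (cv2) and the standard library are available. Lean on these libraries where they do the work, as an engineer would, in place of code of your own. Each camera call takes 0.05 s, during which the arm holds its last target.

## Working session

There is one attempt and no reset: what is moved stays moved. The work goes in short steps, Python scripts to look and compute and a tool call to move; the robot and the scene stay as the last step left them, time stands still between calls to the robot, and variables do not carry over. Pictures are saved under pics/ and viewed, and the job is handed in when it is done.

Besides the shell and the picture viewer there is one more tool, called as a command line: name --argument value ..., lists and objects as JSON in quotes. jog_arm: Moves the arm, as the interface text tells. Its arguments: {"type":"object","properties":{"motion":{"type":"array","items":{"type":"array","items":{"type":"array","items":{"type":"number"}}}},"newtons":{"type":"number"}},"required":["motion"]}

```bash
mkdir -p pics; ls; python3 - <<'E'
from station import arm, optics
import cv2, numpy as np
print(arm.get_state())
for n in ("side","top"):
    im=optics.grab_frame(n); cv2.imwrite(f"pics/{n}0.png",im[:,:,::-1])
    m=optics.camera_model(n); print(n,{k:np.round(v,4).tolist() for k,v in m.items()}); print("centre",-np.array(m["R"]).T@np.array(m["t"]))
E
```

```text
pics
{'t': 0.0, 'q': array([-8.77851539e-01,  3.59405450e-01,  1.10750048e-02, -3.49593905e-04,
       -1.22411180e+00, -2.88088880e-01]), 'qd': array([-0.00017304,  0.00048675, -0.00090316,  0.00112557,  0.00068591,
        0.00113874]), 'joint_efforts': array([ 1.02642527e-03, -5.82721782e+01,  2.93051291e+01,  6.99727848e+00,
        6.74785028e-03, -1.34798138e-04]), 'eef_pos': array([ 0.26564552, -0.61998974,  0.21951782]), 'ee_rot': array([ 3.13992119e+00, -1.52586415e-04, -2.73685567e+00]), 'force': array([-0.29777563, -0.85139766,  0.24479357]), 'moment': array([0.00283491, 0.01647444, 0.01081413]), 'width': 0.08775765082324136}
side {'mtx': [[458.0408, 0.0, 249.4972], [0.0, 458.0408, 192.0439], [0.0, 0.0, 1.0]], 'R': [[-0.8552, -0.5184, -0.0032], [-0.3221, 0.5363, -0.7801], [0.4061, -0.6661, -0.6256]], 't': [0.4261, 0.2679, 1.3371]}
centre [-0.09236875  0.96778015  1.04686535]
top {'mtx': [[361.6651, 0.0, 251.9773], [0.0, 361.6651, 188.193], [0.0, 0.0, 1.0]], 'R': [[-0.0191, -0.9997, 0.0125], [-0.9939, 0.0176, -0.1093], [0.109, -0.0145, -0.9939]], 't': [-0.002, 0.5218, 1.322]}
centre [0.37440414 0.00793613 1.37104849]
```

View pics/side0.png

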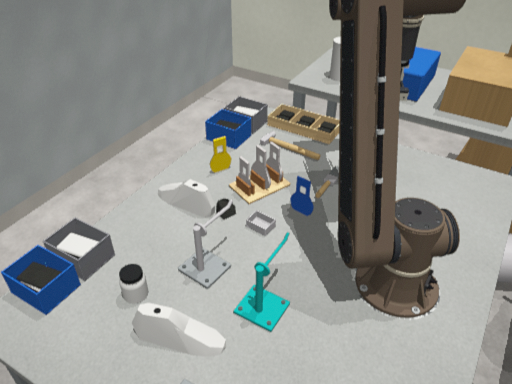

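View pics/top0.png

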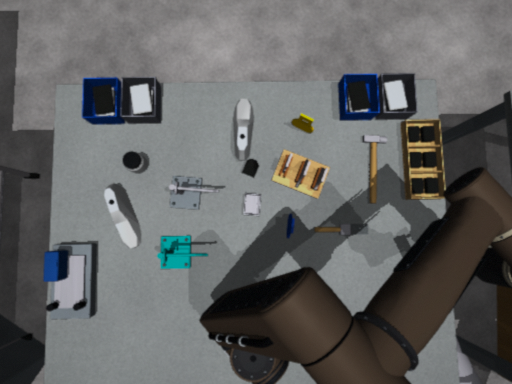

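The side view shows the grey hook at about (205,250), the rack with three bare plates at (260,180), and the blue (302,195) and yellow (220,155) look-alikes. There is also a turquoise hook at (262,290). The top view has the hook at (185,190) with its tip near (224,187), and the rack at (302,173).

```bash
cat > h.py <<'E'
from station import arm, optics
import cv2, numpy as np
def ray(n,p):
    m=optics.camera_model(n);K,R,t=map(np.array,(m["mtx"],m["R"],m["t"]))
    d=R.T@np.linalg.solve(K,[p[0],p[1],1.0]);return -R.T@t,d
def plane(n,p,z):
    c,d=ray(n,p);return c+d*(z-c[2])/d[2]
def tri(ps,pt):
    P=[]
    for n in("side","top"):
        m=optics.camera_model(n);P.append(np.array(m["mtx"])@np.c_[m["R"],m["t"]])
    X=cv2.triangulatePoints(P[0],P[1],np.array(ps,float).reshape(2,1),np.array(pt,float).reshape(2,1))[:,0]
    return X[:3]/X[3]
def proj(n,X):
    m=optics.camera_model(n);x=np.array(m["mtx"])@(np.array(m["R"])@np.array(X)+m["t"]);return x[:2]/x[2]
def crop(src,x0,y0,w,h,s,out,marks=[]):
    im=cv2.imread(src)[y0:y0+h,x0:x0+w];im=cv2.resize(im,None,fx=s,fy=s,interpolation=cv2.INTER_CUBIC)
    for u,v in marks: cv2.circle(im,(int((u-x0+.5)*s),int((v-y0+.5)*s)),3,(0,0,255),-1)
    cv2.imwrite(out,im)
E
python3 - <<'E'
from h import *
crop("pics/side0.png",170,130,150,110,5,"pics/c1.png")
crop("pics/side0.png",160,180,130,110,5,"pics/c2.png")
crop("pics/top0.png",260,140,80,65,9,"pics/c3.png")
crop("pics/top0.png",155,160,85,60,9,"pics/c4.png")
E
```

```text
(no output)
```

View pics/c1.png

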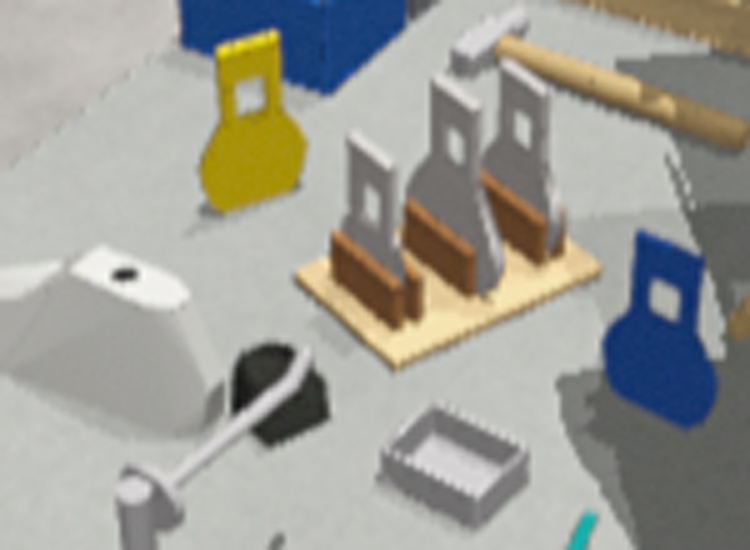

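View pics/c2.png

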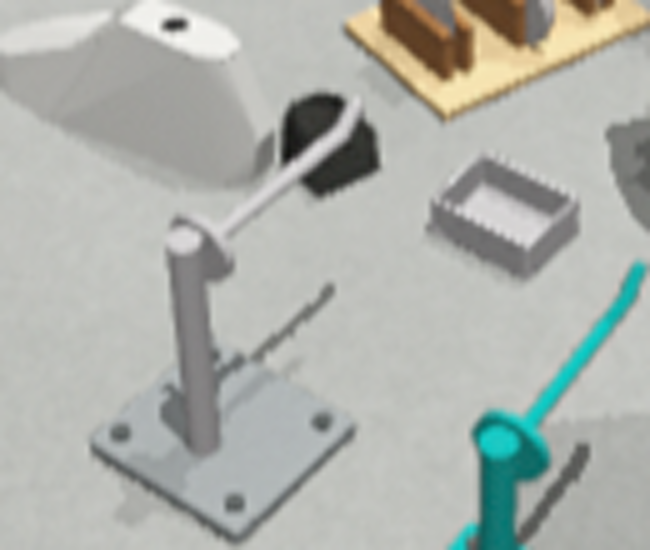

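View pics/c3.png

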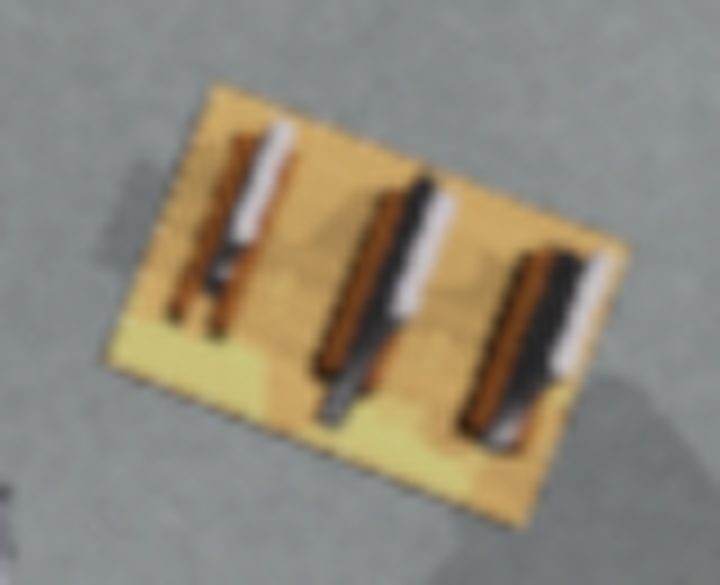

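View pics/c4.png

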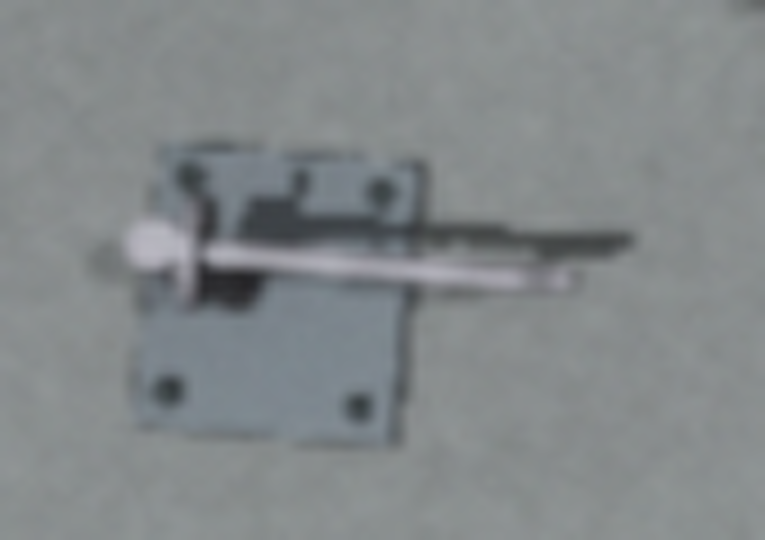

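Candidates for the three bare plates in the side view are A (245,160), B (262,148) and C (275,146). All three are bare aluminium, so size will tell them apart. The yellow (220,155), blue (302,195) and turquoise (262,290) objects are excluded by colour. Next I'll measure heights and widths.

```bash
python3 - <<'E'
from h import *
S=lambda p:((p[0]+.5)/5-.5+170,(p[1]+.5)/5-.5+130)
T=lambda p:((p[0]+.5)/9-.5+260,(p[1]+.5)/9-.5+140)
for n,s1,s2,t1,t2 in (("A",(350,137),(397,165),(286,122),(238,243)),("B",(437,78),(480,106),(442,192),(403,318)),("C",(505,65),(550,98),(602,255),(560,378))):
    a=tri(S(s1),T(t1));b=tri(S(s2),T(t2));d=b-a
    print(n,np.round(a,4),np.round(b,4),"len",np.linalg.norm(d).round(4),"yaw",np.degrees(np.arctan2(d[1],d[0])).round(1),"ctr",((a+b)/2).round(4))
T2=lambda p:((p[0]+.5)/9-.5+155,(p[1]+.5)/9-.5+160)
# rack base corners z=.012
c=[plane("top",T(p),.012) for p in((215,85),(632,243),(525,530),(105,362))]
print("rack",np.round(c,4),np.mean(c,0).round(4),[np.linalg.norm(c[i]-c[i-1]).round(3) for i in range(4)])
d=c[1]-c[0]+c[2]-c[3];print("rack x dir",np.degrees(np.arctan2(d[1],d[0])))
# hook base plate z=.014
c=[plane("top",T2(p),.014) for p in((155,145),(425,160),(402,443),(140,427))]
print("hookbase",np.round(c,4),np.mean(c,0).round(4),[np.linalg.norm(c[i]-c[i-1]).round(3) for i in range(4)])
d=c[1]-c[0]+c[2]-c[3];print("dir",np.degrees(np.arctan2(d[1],d[0])))
S2=lambda p:((p[0]+.5)/5-.5+160,(p[1]+.5)/5-.5+180)
r=plane("top",T2((205,256)),.165);k=plane("top",T2((520,277)),.165);tip=plane("top",T2((570,279)),.177)
print("bar",r,k,tip,np.degrees(np.arctan2(*(k-r)[[1,0]])))
print("tri root",tri(S2((222,232)),T2((200,256))),"tip",tri(S2((353,102)),T2((572,279))))
# bar line mask
im=cv2.imread("pics/top0.png")[:,:,::-1].astype(int)
pts=[]
for u in range(180,212):
    col=im[180:200,u].sum(1).astype(float);bg=np.percentile(col,60);
    w=np.clip(col-480,0,None);
    if w.sum()>0: pts.append((u,180+(w*np.arange(20)).sum()/w.sum()))
print(np.round(pts,1).tolist())
E
```

```text
A [ 0.6291 -0.1492  0.1385] [ 0.5797 -0.1293  0.1445] len 0.0536 yaw 158.1 ctr [ 0.6044 -0.1392  0.1415]
B [ 0.5928 -0.2042  0.1693] [ 0.5468 -0.1866  0.1713] len 0.0493 yaw 159.2 ctr [ 0.5698 -0.1954  0.1703]
C [ 0.5716 -0.2665  0.1527] [ 0.5253 -0.2492  0.1498] len 0.0496 yaw 159.5 ctr [ 0.5485 -0.2579  0.1513]
rack [[ 0.6723 -0.1352  0.012 ]
 [ 0.6013 -0.3103  0.012 ]
 [ 0.4801 -0.2601  0.012 ]
 [ 0.5543 -0.0854  0.012 ]] [ 0.577  -0.1978  0.012 ] [np.float64(0.128), np.float64(0.189), np.float64(0.131), np.float64(0.19)]
rack x dir -112.55771675971408
hookbase [[0.5762 0.2903 0.014 ]
 [0.5679 0.1772 0.014 ]
 [0.4492 0.1872 0.014 ]
 [0.4579 0.296  0.014 ]] [0.5128 0.2377 0.014 ] [np.float64(0.118), np.float64(0.113), np.float64(0.119), np.float64(0.109)]
dir -94.37535054802393
bar [0.51176303 0.24016413 0.165     ] [0.50183186 0.12325866 0.165     ] [0.49949612 0.1037244  0.177     ] -94.85564258945246
tri root [0.50567443 0.23702205 0.17722553] tip [0.50071133 0.10363913 0.1774352 ]
[[180.0, 188.0], [181.0, 188.0], [182.0, 188.0], [183.0, 188.0], [184.0, 188.0], [188.0, 189.0], [189.0, 189.0], [190.0, 188.9], [191.0, 189.0], [192.0, 189.0], [193.0, 189.0], [194.0, 189.0], [195.0, 189.0], [196.0, 189.0], [197.0, 189.0], [198.0, 189.0], [200.0, 190.0], [201.0, 190.0], [202.0, 189.8], [203.0, 189.9], [204.0, 190.0], [205.0, 190.0], [206.0, 190.0], [207.0, 190.0], [208.0, 190.0], [209.0, 190.0], [210.0, 190.0], [211.0, 190.8]]
```

Heights identify the plates: A is 0.1415 (small, expected 0.142), B is 0.170 (large, expected 0.170) and C is about 0.151 (medium, expected 0.156). The base-plate and bar fits agree to about 2 mm, giving the hook root at (0.513,0.2385) and the +x direction at about 85.2°. Next I'll confirm B by its width and compute the first move.

```bash
cat >> h.py <<'E'
from scipy.spatial.transform import Rotation as Ro
ROOT=np.array([.5128,.2385]);U=np.array([np.cos(np.radians(85.2)),np.sin(np.radians(85.2))])
def H(lx,ly=0): return ROOT+U*(lx-.06)+np.array([-U[1],U[0]])*ly
def go(*wps):
    s=arm.get_state();R=Ro.from_euler('xyz',s['ee_rot']);p=s['eef_pos']
    print("t",round(s['t'],2),"p",p.round(4),"yaw",np.degrees(s['ee_rot']).round(1),"F",s['force'].round(1),"w",round(s['width'],4))
    for x,y,z,yaw in wps:
        T=Ro.from_euler('xyz',[180,0,yaw],degrees=True)
        print(np.round(R.inv().apply(np.array([x,y,z])-p),4),np.degrees((R.inv()*T).as_rotvec()).round(2))
E
python3 - <<'E'
from h import *
crop("pics/side0.png",232,135,60,65,9,"pics/c5.png",[proj("side",(0.5698,-.1954,.17)),proj("side",(0.5698,-.1954,.124)),proj("side",(.577-.056*-.924,-.1978-.056*.383,.05)),proj("side",(.577+.056*-.924,-.1978+.056*.383,.05))])
go((.5698,-.1954,.23,158),(.5698,-.1954,.165,158))
E
```

```text
t 0.1 p [ 0.2656 -0.62    0.2196] yaw [ 179.9   -0.  -156.8] F [-0.5 -0.1 -0.4] w 0.0875
[-0.4468  0.2706 -0.01  ] [ 8.000e-02 -4.000e-02  4.519e+01]
[-0.4468  0.2705  0.055 ] [ 8.000e-02 -4.000e-02  4.519e+01]
```

View pics/c5.png

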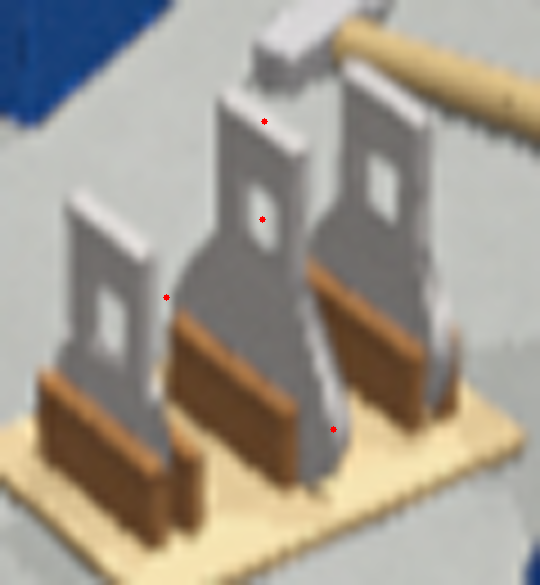

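Crop check: the marks fall on the large plate's top strip and eye, and the middle plate is the widest with the tallest top. It is the large one.

jog_arm --motion '[[[-0.447,0.2706,-0.01,0,0,45.2,0.04],[-0.447,0.2706,-0.01,0,0,45.2,0.04],[-0.447,0.2706,-0.01,0,0,45.2,0.04],[-0.447,0.2706,-0.01,0,0,45.2,0.04],[-0.447,0.2706,-0.01,0,0,45.2,0.04],[-0.447,0.2706,-0.01,0,0,45.2,0.04],[-0.447,0.2706,-0.01,0,0,45.2,0.04],[-0.447,0.2706,-0.01,0,0,45.2,0.04]]]' --newtons 15

```text
t: 0.9
eef_pos: [0.4911, -0.305, 0.2274]
ee_rot: [3.141, -0.001, 2.757]
force: [0.5, -0.6, -0.5]
width: 0.0403
```

```bash
python3 - <<'E'
from h import *
go((.5698,-.1954,.23,158),(.5698,-.1954,.165,158))
E
```

```text
t 0.9 p [ 0.4911 -0.305   0.2274] yaw [ 1.799e+02 -1.000e-01  1.580e+02] F [ 0.5 -0.6 -0.5] w 0.0403
[-0.0318  0.1311 -0.0025] [ 0.06 -0.08 -0.03]
[-0.0319  0.131   0.0625] [ 0.06 -0.08 -0.03]
```

jog_arm --motion '[[[-0.032,0.131,-0.0025,0,0,0,0.04],[-0.032,0.131,-0.0025,0,0,0,0.04],[-0.032,0.131,-0.0025,0,0,0,0.04],[-0.032,0.131,-0.0025,0,0,0,0.04],[-0.032,0.131,-0.0025,0,0,0,0.04]]]'

```text
t: 1.4
eef_pos: [0.57, -0.1946, 0.2294]
ee_rot: [3.141, -0.003, 2.759]
force: [0.1, -0.4, -0.2]
width: 0.0402
```

```bash
python3 - <<'E'
from h import *
go((.5698,-.1954,.165,158))
for n in ("side","top"):
    cv2.imwrite(f"pics/{n}1.png",optics.grab_frame(n)[:,:,::-1])
crop("pics/side1.png",210,90,120,110,5,"pics/c6.png")
E
```

```text
t 1.4 p [ 0.57   -0.1946  0.2294] yaw [ 1.800e+02 -1.000e-01  1.581e+02] F [ 0.1 -0.4 -0.2] w 0.0402
[-0.0003 -0.0009  0.0644] [ 0.04 -0.15  0.08]
```

View pics/c6.png

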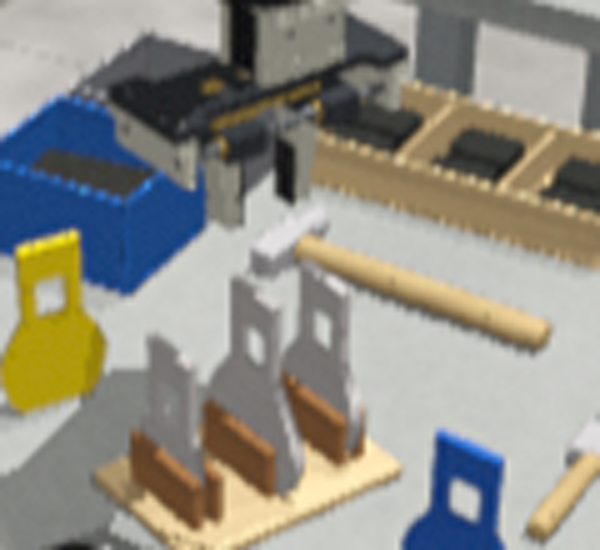

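The side view shows the fingers (crop about 230–300, 130–220) straddling above the large plate's top at (258,290). Descending and closing.

jog_arm --motion '[[[0,-0.001,0.03,0,0,0,0.04],[0,-0.001,0.055,0,0,0,0.04],[0,-0.001,0.064,0,0,0,0.04],[0,-0.001,0.064,0,0,0,0.04],[0,-0.001,0.064,0,0,0,0.0],[0,-0.001,0.064,0,0,0,0.0],[0,-0.001,0.064,0,0,0,0.0],[0,-0.001,0.064,0,0,0,0.0]]]' --newtons 25

```text
t: 2.3
eef_pos: [0.5692, -0.1968, 0.1665]
ee_rot: [3.14, -0.001, 2.757]
force: [0.1, 0.3, -1.0]
width: 0.0135
```

jog_arm --motion '[[[0,0,0,0,0,0,0.0],[0,0,0,0,0,0,0.0],[0,0,0,0,0,0,0.0]]]'

```text
t: 2.6
eef_pos: [0.5692, -0.1968, 0.1666]
ee_rot: [3.14, -0.001, 2.757]
force: [-0.3, 0.2, -0.1]
width: 0.0005
```

```bash
python3 - <<'E'
from h import *
go((.5698,-.1954,.265,158))
E
```

```text
t 2.6 p [ 0.5692 -0.1968  0.1666] yaw [179.9  -0.  158. ] F [-0.3  0.2 -0.1] w 0.0005
[ 0.0001  0.0016 -0.0984] [ 0.07 -0.05 -0.04]
```

The fingers closed to 0.5 mm, so they hold nothing. Looking.

```bash
python3 - <<'E'
from h import *
for n in ("side","top"):
    cv2.imwrite(f"pics/{n}2.png",optics.grab_frame(n)[:,:,::-1])
crop("pics/side2.png",210,90,120,110,6,"pics/c7.png",[proj("side",(.5692,-.1968,.1446))])
crop("pics/top2.png",250,130,100,75,7,"pics/c8.png",[proj("top",(.5692,-.1968,.1446))])
E
```

```text
(no output)
```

View pics/c7.png

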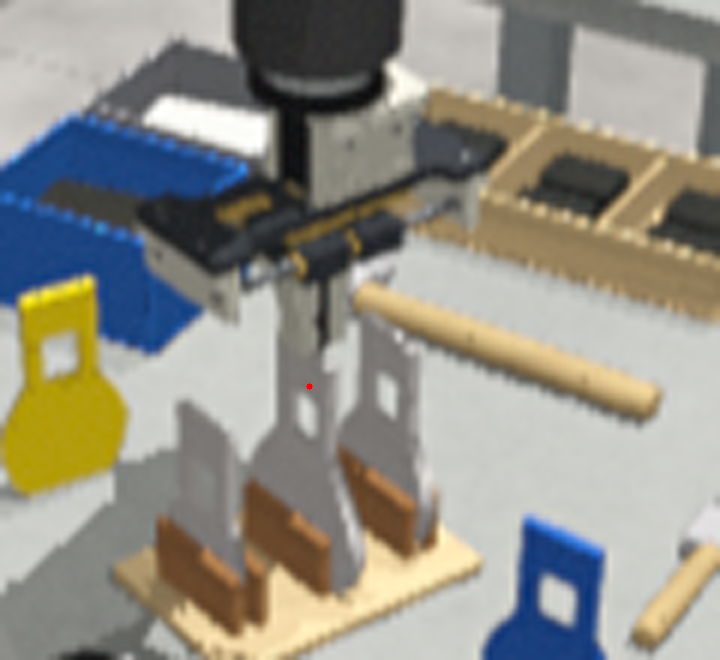

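View pics/c8.png

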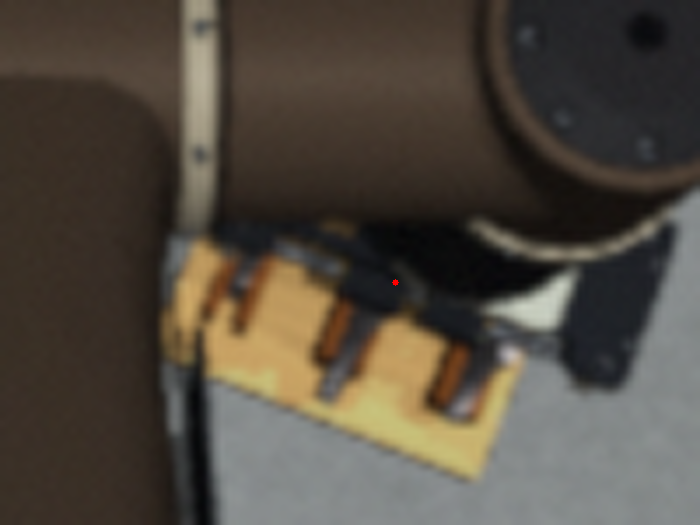

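```bash
python3 - <<'E'
from h import *
for z in (.2294,.2194,.2074): print(z,proj("side",(.57,-.1946,z)))
for z in (.1446,.16,.17): print(z,proj("side",(.5692,-.1968,z)))
for y in (-.2168,-.1768):print(proj("side",(.5692,y,.1446)))
crop("pics/side2.png",240,120,45,45,16,"pics/c9.png",[])
crop("pics/side1.png",235,100,45,45,16,"pics/c10.png",[])
E
```

```text
0.2294 [260.91369439 133.39449903]
0.2194 [260.87742253 135.918769  ]
0.2074 [260.83427827 138.92131092]
0.1446 [261.12662118 153.94153663]
0.16 [261.18242477 150.27105303]
0.17 [261.21902235 147.8638459 ]
[263.95843121 151.22573049]
[258.24752388 156.70269292]
```

View pics/c9.png

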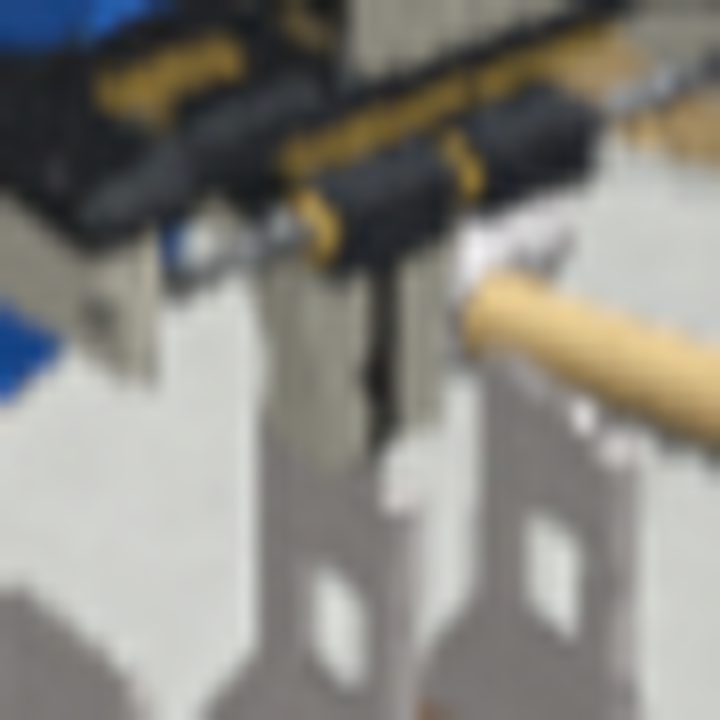

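View pics/c10.png

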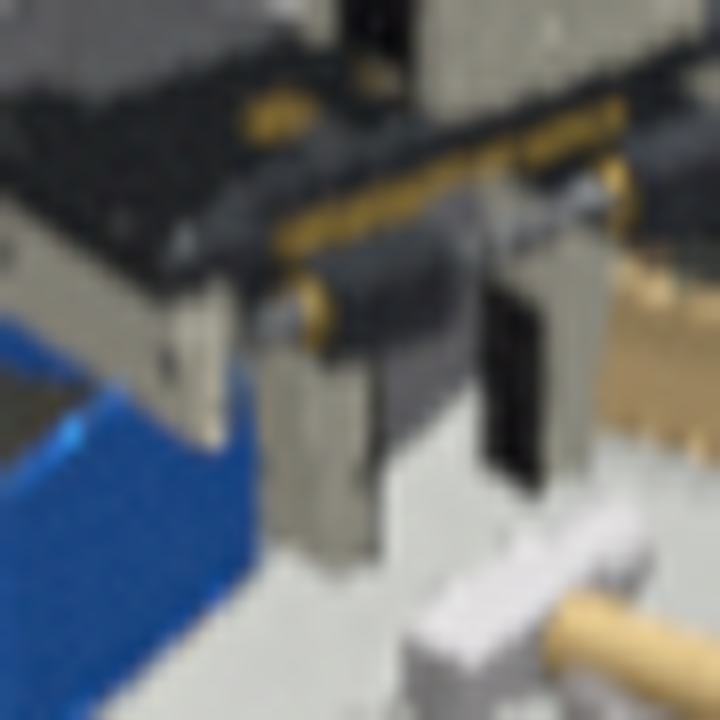

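Measured: the fingertips project to (261,148.6), which is z≈0.168 directly above the plate. The stated 22 mm tip lead would put them at row 154. Either the tip is not where I assume or the fingers are behind the plate. I'll lift, reopen and view from both cameras.

jog_arm --motion '[[[0,0,-0.03,0,0,0,0.0],[0,0,-0.05,0,0,0,0.06],[0,0,-0.05,0,0,0,0.06],[0,0,-0.05,0,0,0,0.06],[0,0,-0.05,0,0,0,0.06]]]'

```text
t: 3.2
eef_pos: [0.5687, -0.1967, 0.2155]
ee_rot: [3.141, -0.002, 2.757]
force: [0.1, -0.2, -0.6]
width: 0.0269
```

```bash
python3 - <<'E'
from h import *
go((.5698,-.1954,.165,158))
for n in ("side","top"):
    cv2.imwrite(f"pics/{n}3.png",optics.grab_frame(n)[:,:,::-1])
p=arm.get_state()['eef_pos']
crop("pics/side3.png",225,90,80,70,9,"pics/c11.png",[proj("side",p),proj("side",p-[0,0,.022])])
crop("pics/top3.png",250,130,100,75,8,"pics/c12.png",[proj("top",p),proj("top",p-[0,0,.022])])
E
```

```text
t 3.2 p [ 0.5687 -0.1967  0.2155] yaw [ 1.799e+02 -1.000e-01  1.580e+02] F [ 0.1 -0.2 -0.6] w 0.0269
[-0.0007  0.0016  0.0505] [ 0.05 -0.14 -0.05]
```

View pics/c11.png

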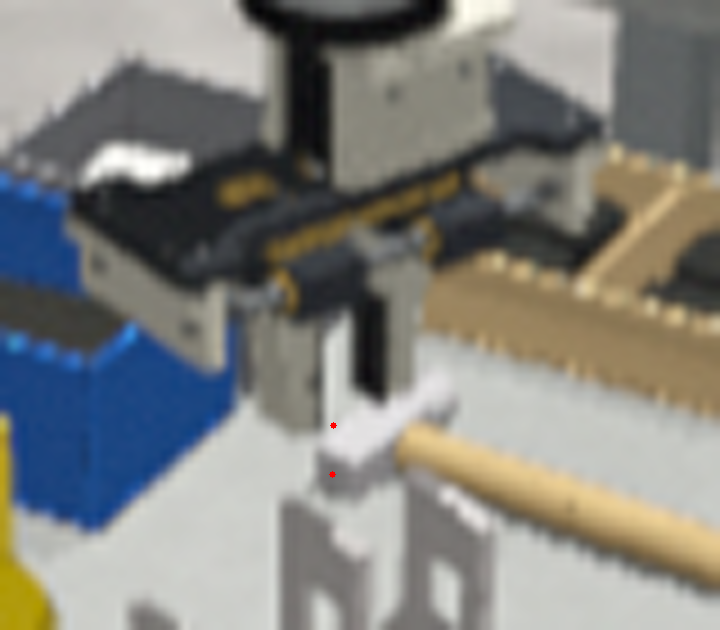

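View pics/c12.png

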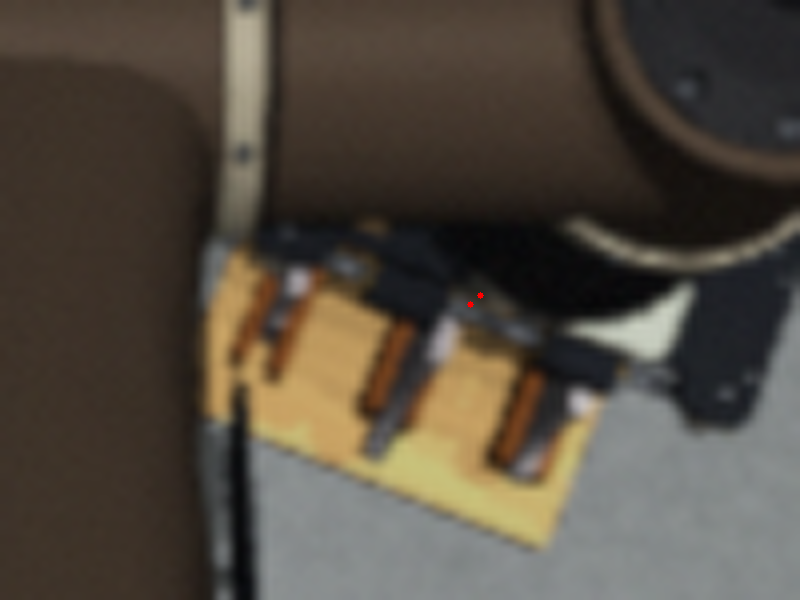

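```bash
python3 - <<'E'
from h import *
T=lambda p:((p[0]+.5)/8-.5+250,(p[1]+.5)/8-.5+130)
S=lambda p:((p[0]+.5)/9-.5+225,(p[1]+.5)/9-.5+90)
for z in(.2155,.24,.26):print(z,plane("top",T((490,325)),z))
# side: inner tips: near inner bottom corner, far inner bottom
a=S((325,415));b=S((365,400))
for z in(.1935,.2155):print(z,plane("side",a,z),plane("side",b,z))
# side shaft mid between collars
print(tri(S((360,262)),T((490,325))))
E
```

```text
0.2155 [ 0.55643423 -0.20053901  0.2155    ]
0.24 [ 0.55257482 -0.19611891  0.24      ]
0.26 [ 0.54942428 -0.19251066  0.26      ]
0.1935 [ 0.59220765 -0.23204938  0.1935    ] [ 0.58431414 -0.24974951  0.1935    ]
0.2155 [ 0.57455907 -0.20111744  0.2155    ] [ 0.56686906 -0.21836125  0.2155    ]
[ 0.5476007  -0.18366473  0.29779078]
```

The tips appear about level with the reported TCP height, not 22 mm below it. Going 20 mm lower with the jaws open is safe under either reading: the body stays above the plate top and the neighbours are clear. I'll try that while watching the force.

jog_arm --motion '[[[-0.0007,0.0016,0,0,0,0,0.044],[-0.0007,0.0016,0.01,0,0,0,0.044],[-0.0007,0.0016,0.03,0,0,0,0.044],[-0.0007,0.0016,0.045,0,0,0,0.044],[-0.0007,0.0016,0.06,0,0,0,0.044],[-0.0007,0.0016,0.068,0,0,0,0.044],[-0.0007,0.0016,0.068,0,0,0,0.044]]]'

```text
t: 4.0
eef_pos: [0.5689, -0.1953, 0.1457]
ee_rot: [-3.141, -0.005, 2.757]
force: [-0.5, -0.6, 0.1]
width: 0.0439
```

```bash
python3 - <<'E'
from h import *
go((.5698,-.1954,.145,158))
for n in ("side",):
    cv2.imwrite(f"pics/{n}4.png",optics.grab_frame(n)[:,:,::-1])
crop("pics/side4.png",230,110,60,60,12,"pics/c13.png")
E
```

```text
t 4.0 p [ 0.5689 -0.1953  0.1457] yaw [-180.    -0.3  157.9] F [-0.5 -0.6  0.1] w 0.0439
[-0.0009  0.0002  0.0007] [-0.01 -0.31 -0.05]
```

View pics/c13.png

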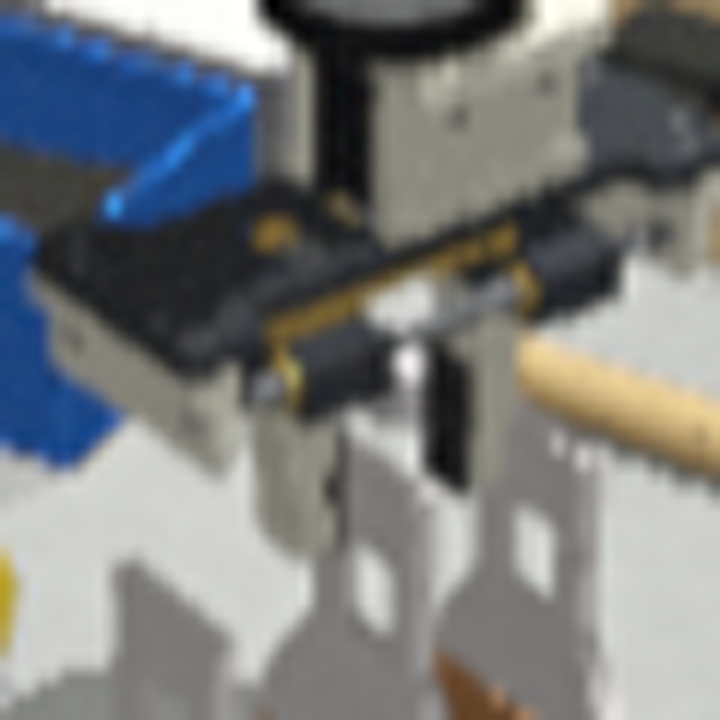

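Now the fingers clearly straddle the strip, with the near tip at crop (300,550) and the far tip at (455,485). The reported TCP effectively lies about at the fingertips. Closing here.

jog_arm --motion '[[[0,0,0,0,0.3,0,0.0],[0,0,0,0,0.3,0,0.0],[0,0,0,0,0.3,0,0.0],[0,0,0,0,0.3,0,0.0],[0,0,0,0,0.3,0,0.0],[0,0,0,0,0.3,0,0.0],[0,0,0,0,0.3,0,0.0],[0,0,0,0,0.3,0,0.0]]]' --newtons 25

```text
t: 4.85
eef_pos: [0.5697, -0.1954, 0.147]
ee_rot: [3.141, -0.009, 2.757]
force: [0.5, 0.5, 2.5]
width: 0.0076
```

```bash
python3 - <<'E'
from h import *
go((.5698,-.1954,.245,158))
for n in ("side",):
    cv2.imwrite(f"pics/{n}5.png",optics.grab_frame(n)[:,:,::-1])
crop("pics/side5.png",230,110,60,60,12,"pics/c14.png")
E
```

```text
t 4.85 p [ 0.5697 -0.1954  0.147 ] yaw [180.   -0.5 158. ] F [0.5 0.5 2.5] w 0.0076
[ 0.0007  0.0001 -0.098 ] [ 0.01 -0.5  -0.03]
```

View pics/c14.png

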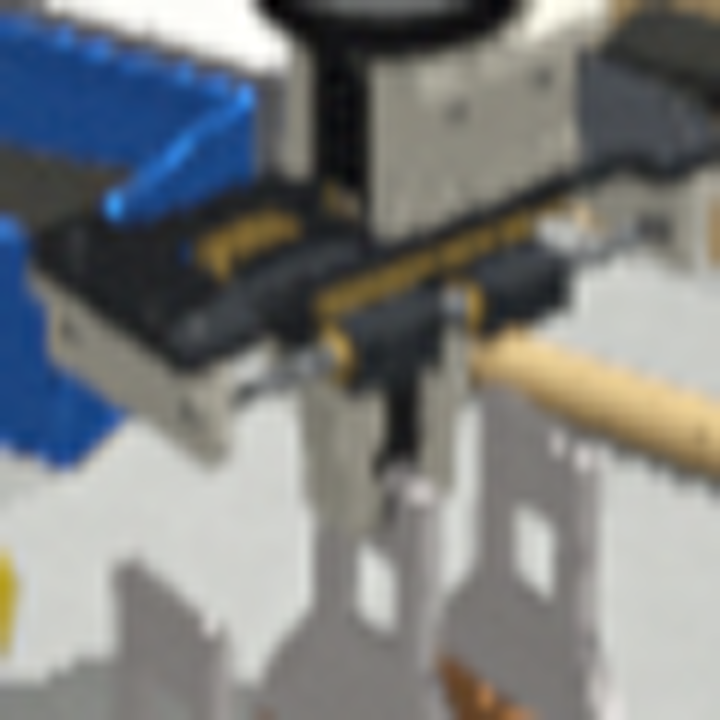

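Gripped at 7.6 mm (plate is 8 mm). The eye is 23 mm below the reported TCP. Lifting.

jog_arm --motion '[[[0,0,-0.02,0,0,0,0.0],[0,0,-0.05,0,0,0,0.0],[0,0,-0.08,0,0,0,0.0],[0,0,-0.105,0,0,0,0.0],[0,0,-0.105,0,0,0,0.0]]]'

```text
t: 5.4
eef_pos: [0.5721, -0.1963, 0.2559]
ee_rot: [3.14, -0.003, 2.757]
force: [0.4, -0.4, -1.1]
width: 0.0079
```

```bash
python3 - <<'E'
from h import *
e=H(-.10);print(e,H(.02))
go((*e,.25,175.2),(*e,.194,175.2))
for n in ("side","top"):
    cv2.imwrite(f"pics/{n}6.png",optics.grab_frame(n)[:,:,::-1])
p=arm.get_state()['eef_pos']
crop("pics/side6.png",210,80,90,110,6,"pics/c15.png",[proj("side",p-[0,0,.023])])
crop("pics/top6.png",250,130,100,75,8,"pics/c16.png",[proj("top",p)])
E
```

```text
[0.49941155 0.07906114] [0.50945289 0.19864029]
t 5.4 p [ 0.5721 -0.1963  0.2559] yaw [179.9  -0.2 158. ] F [ 0.4 -0.4 -1.1] w 0.0079
[0.1706 0.228  0.0067] [  0.1   -0.15 -17.21]
[0.1704 0.2279 0.0627] [  0.1   -0.15 -17.21]
```

View pics/c15.png

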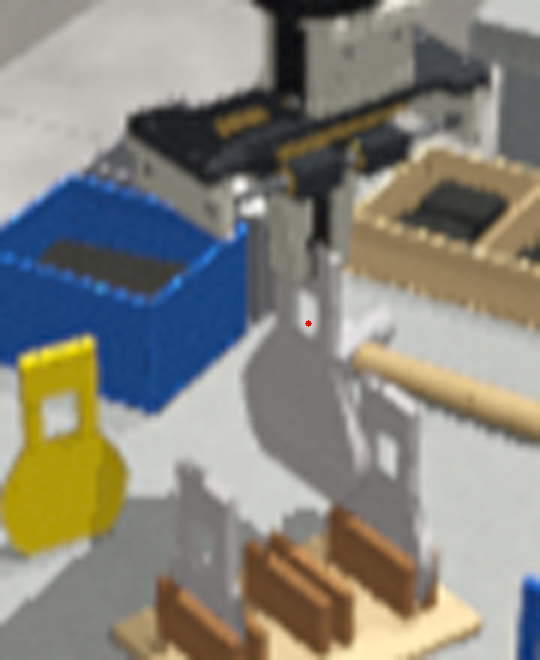

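View pics/c16.png

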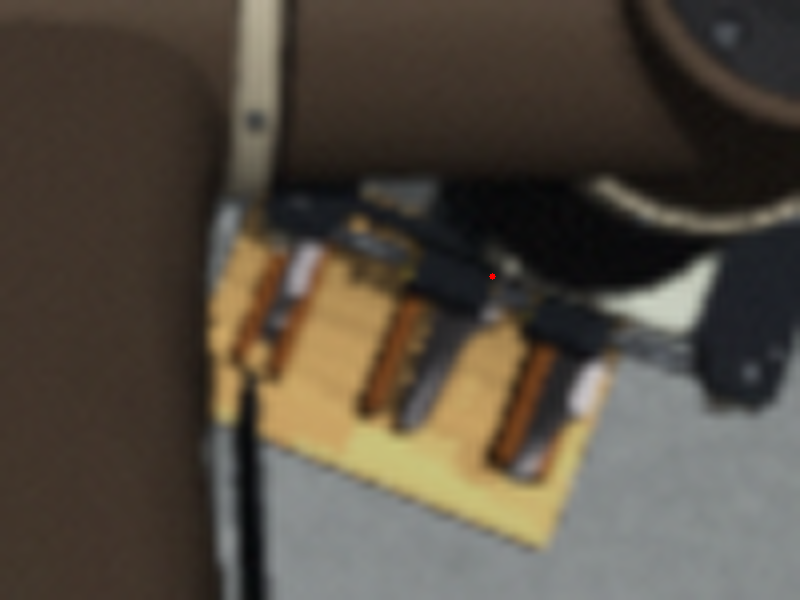

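```bash
python3 - <<'E'
from h import *
p=arm.get_state()['eef_pos']
crop("pics/side6.png",245,110,40,40,15,"pics/c17.png",[proj("side",p-[0,0,dz]) for dz in (0,.023,.039)])
for z in (.22,.23,.24,.25):print(z,proj("side",(p[0],p[1],z)))
E
```

```text
0.22 [260.94573786 135.61151106]
0.23 [260.98227503 133.0866673 ]
0.24 [261.01910739 130.541426  ]
0.25 [261.05623851 127.97553897]
```

View pics/c17.png

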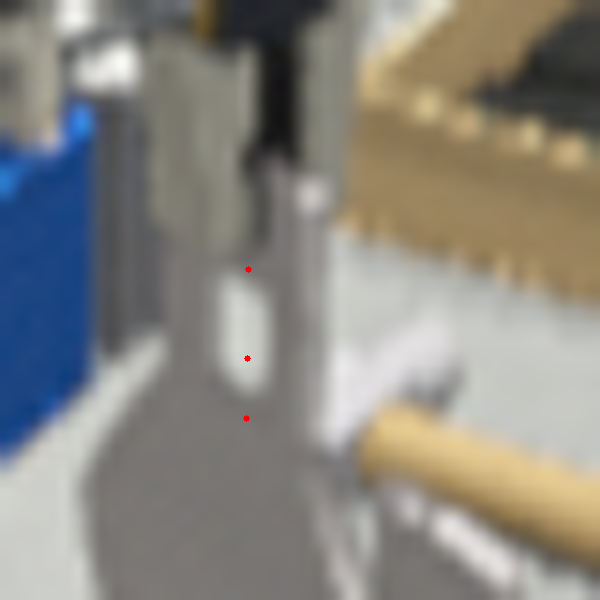

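The eye spans crop rows 275–395, giving z≈0.234, which matches the expected 23 mm below the TCP. The plate is vertical. Moving to a point in front of the hook tip, still high.

```bash
python3 - <<'E'
from h import *
e=H(-.11);print(e)
go((*e,.25,175.2),(*e,.194,175.2))
E
```

```text
[0.49857477 0.06909621]
t 5.5 p [ 0.5703 -0.1956  0.2518] yaw [180.   -0.5 158. ] F [ 0.7  0.2 -2.2] w 0.0079
[0.1658 0.2184 0.0035] [  0.12  -0.48 -17.25]
[0.1653 0.2184 0.0595] [  0.12  -0.48 -17.25]
```

jog_arm --motion '[[[0.02,0.027,0.001,0,0,-2,0.0],[0.048,0.063,0.001,0,0,-5,0.0],[0.075,0.099,0.002,0,-0.2,-8,0.0],[0.102,0.135,0.003,0,-0.3,-11,0.0],[0.13,0.171,0.003,0,-0.5,-14,0.0],[0.152,0.201,0.0035,0,-0.5,-17.2,0.0],[0.166,0.218,0.0035,0,-0.5,-17.2,0.0],[0.166,0.218,0.0035,0,-0.5,-17.2,0.0]]]'

```text
t: 6.3
eef_pos: [0.4968, 0.0708, 0.2486]
ee_rot: [3.14, -0.002, 3.06]
force: [0.6, 0.1, -1.6]
width: 0.0076
```

jog_arm --motion '[[[0,0,0,0,0,0,0.0],[0,0,0,0,0,0,0.0]]]'

```text
t: 6.5
eef_pos: [0.4963, 0.0703, 0.2475]
ee_rot: [3.141, -0.003, 3.06]
force: [0.0, 0.3, -0.3]
width: 0.0078
```

```bash
python3 - <<'E'
from h import *
e=H(-.11)
go((*e,.194,175.2))
for n in ("side","top"):
    cv2.imwrite(f"pics/{n}7.png",optics.grab_frame(n)[:,:,::-1])
crop("pics/side7.png",180,130,100,100,7,"pics/c18.png")
crop("pics/top7.png",160,150,120,80,6,"pics/c19.png")
E
```

```text
t 6.5 p [0.4963 0.0703 0.2475] yaw [180.   -0.2 175.3] F [ 0.   0.3 -0.3] w 0.0078
[-0.0025 -0.0011  0.0535] [ 0.03 -0.19  0.11]
```

View pics/c18.png

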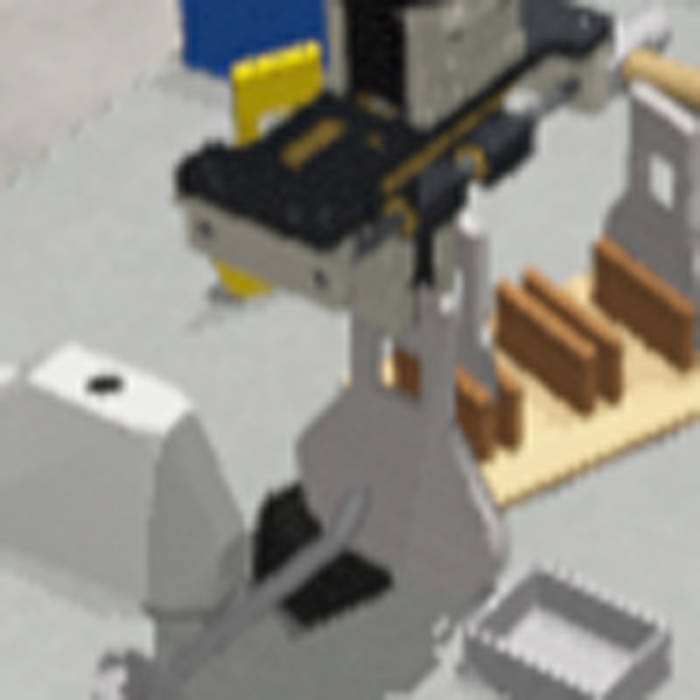

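View pics/c19.png

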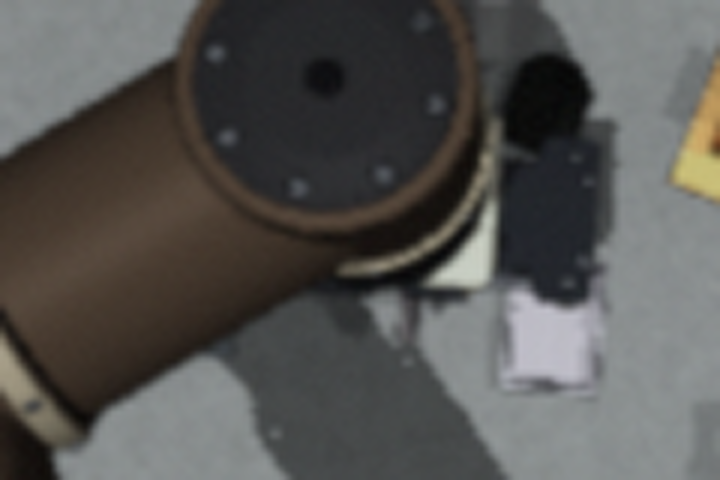

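```bash
python3 - <<'E'
from h import *
s=arm.get_state();p=s['eef_pos']
yw=s['ee_rot'][2];tx=np.array([np.cos(yw),np.sin(yw),0])
m=[proj("side",p-[0,0,.023]+tx*a+np.array([0,0,b])) for a in(-.013,.013) for b in(-.016,.016)]
print(np.round(m,1).tolist())
crop("pics/side7.png",215,160,50,50,14,"pics/c20.png",m+[proj("side",(.5016,.105,.177)),proj("side",(.5016,.105,.165))])
E
```

```text
[[234.0, 184.6], [233.7, 176.0], [241.0, 187.7], [240.8, 179.1]]
```

View pics/c20.png

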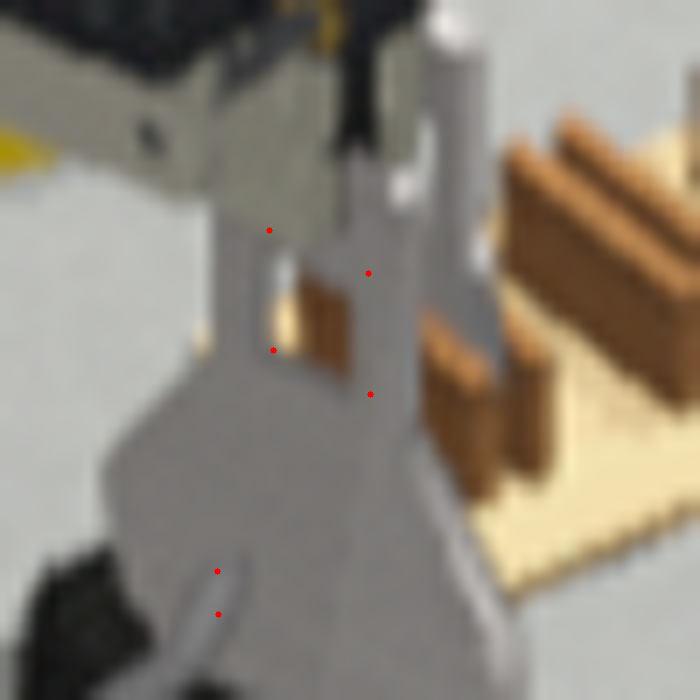

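The projected eye corners match the seen window to about 1 px, and the tip is seen about 1 px (2 mm) towards −x of prediction. That is well inside the ±8 mm clearance. Lowering to threading height.

jog_arm --motion '[[[-0.001,-0.001,0.02,0,0,0,0.0],[-0.001,-0.001,0.045,0,0,0,0.0],[-0.001,-0.001,0.0535,0,0,0,0.0],[-0.001,-0.001,0.0535,0,0,0,0.0],[-0.001,-0.001,0.0535,0,0,0,0.0]]]'

```text
t: 7.1
eef_pos: [0.4981, 0.0688, 0.1953]
ee_rot: [3.141, -0.002, 3.059]
force: [-0.2, -0.4, -1.4]
width: 0.0081
```

```bash
python3 - <<'E'
from h import *
f=lambda l:H(l)-[.001,0]
go((*f(-.07),.194,175.2),(*f(-.03),.194,175.2),(*f(.02),.194,175.2),(*f(.02),.176,175.2))
for n in ("side",):
    cv2.imwrite(f"pics/{n}8.png",optics.grab_frame(n)[:,:,::-1])
crop("pics/side8.png",205,160,60,60,12,"pics/c21.png")
E
```

```text
t 7.1 p [0.4981 0.0688 0.1953] yaw [ 1.800e+02 -1.000e-01  1.752e+02] F [-0.2 -0.4 -1.4] w 0.0081
[0.0005 0.0403 0.0013] [ 0.04 -0.1   0.04]
[0.0005 0.0803 0.0013] [ 0.04 -0.1   0.04]
[0.0005 0.1303 0.0014] [ 0.04 -0.1   0.04]
[0.0004 0.1303 0.0194] [ 0.04 -0.1   0.04]
```

View pics/c21.png

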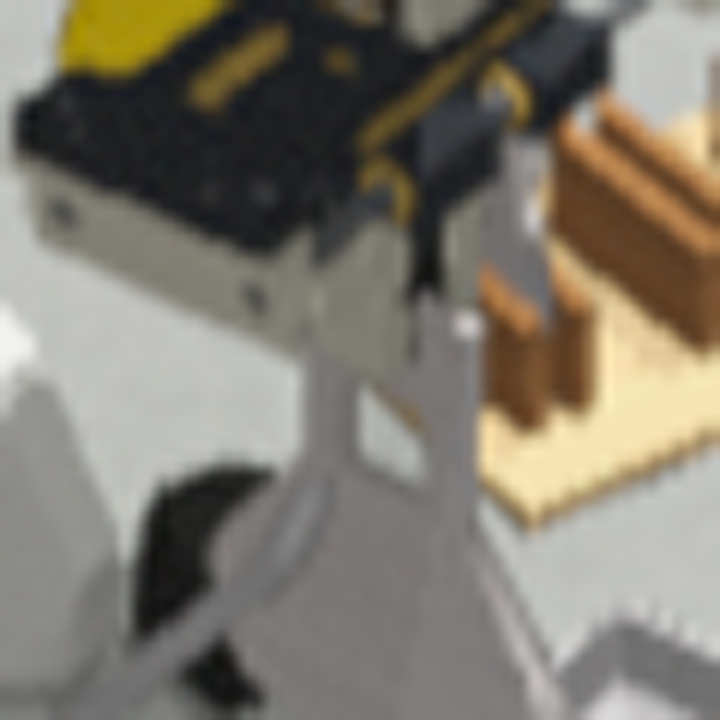

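The eye centre (395,435), advanced 36 mm, lands at about (334,495). The tip is at (318,475), about 6 mm above the eye centre as planned, with about 3 mm of lateral error, so it will thread. Sliding on in two parts.

jog_arm --motion '[[[0.0,0.015,0.001,0,0,0,0.0],[0.0,0.03,0.001,0,0,0,0.0],[0.0,0.045,0.001,0,0,0,0.0],[0.0,0.055,0.001,0,0,0,0.0],[0.0,0.055,0.001,0,0,0,0.0]]]'

```text
t: 7.65
eef_pos: [0.5031, 0.1256, 0.1947]
ee_rot: [3.14, -0.001, 3.061]
force: [0.7, -1.0, -0.4]
width: 0.0077
```

```bash
python3 - <<'E'
from h import *
f=lambda l:H(l)-[.001,0]
go((*f(.02),.194,175.2),(*f(.02),.176,175.2))
for n in ("side",):
    cv2.imwrite(f"pics/{n}9.png",optics.grab_frame(n)[:,:,::-1])
crop("pics/side9.png",195,160,60,60,12,"pics/c22.png")
E
```

```text
t 7.65 p [0.5031 0.1256 0.1947] yaw [ 1.799e+02 -1.000e-01  1.754e+02] F [ 0.7 -1.  -0.4] w 0.0077
[0.0005 0.0732 0.0008] [ 0.08 -0.05  0.16]
[0.0005 0.0732 0.0188] [ 0.08 -0.05  0.16]
```

View pics/c22.png

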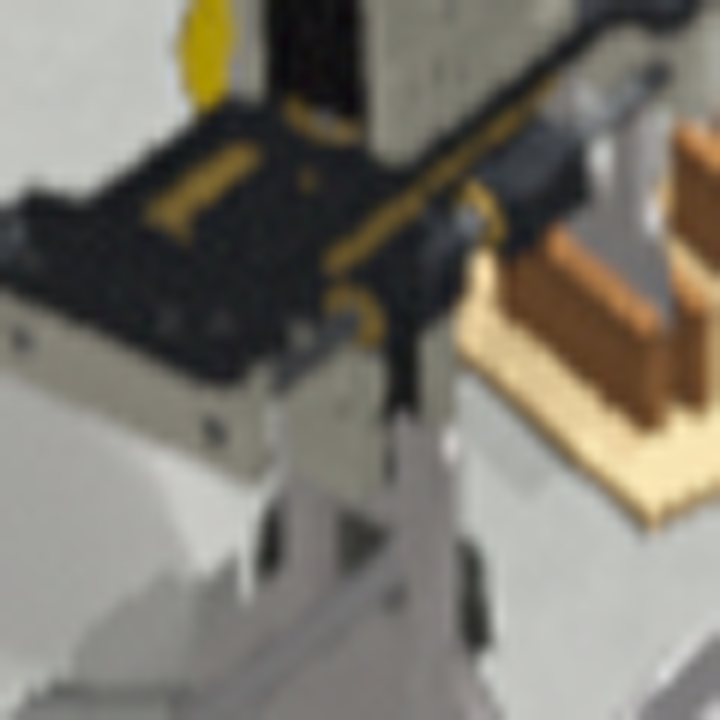

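The bar at crop (300,620)→(400,560) passes through the eye window, with little force. Continuing to local x = +0.02, then lowering.

jog_arm --motion '[[[0.0,0.02,0.001,0,0,0,0.0],[0.0,0.045,0.001,0,0,0,0.0],[0.0,0.065,0.001,0,0,0,0.0],[0.0,0.073,0.001,0,0,0,0.0],[0.0,0.073,0.001,0,0,0,0.0],[0.0,0.073,0.008,0,0,0,0.0],[0.0,0.073,0.014,0,0,0,0.0],[0.0,0.073,0.014,0,0,0,0.0]]]'

```text
t: 8.5
eef_pos: [0.5087, 0.1969, 0.1803]
ee_rot: [3.141, -0.001, 3.06]
force: [0.3, -0.2, -0.4]
width: 0.008
```

```bash
python3 - <<'E'
from h import *
f=lambda l:H(l)-[.001,0]
go((*f(.02),.176,175.2))
for n in ("side",):
    cv2.imwrite(f"pics/{n}10.png",optics.grab_frame(n)[:,:,::-1])
crop("pics/side10.png",170,170,80,75,9,"pics/c23.png")
E
```

```text
t 8.5 p [0.5087 0.1969 0.1803] yaw [ 1.800e+02 -1.000e-01  1.753e+02] F [ 0.3 -0.2 -0.4] w 0.008
[0.0004 0.0017 0.0043] [ 0.04 -0.07  0.12]
```

View pics/c23.png

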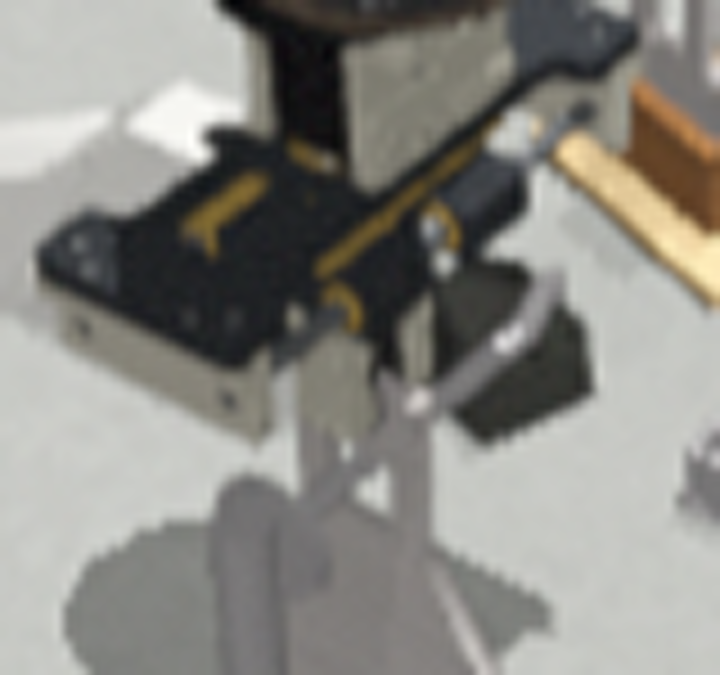

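jog_arm --motion '[[[0,0,0.002,0,0,0,0.0],[0,0,0.004,0,0,0,0.0],[0,0,0.004,0,0,0,0.0]]]'

```text
t: 8.85
eef_pos: [0.51, 0.1969, 0.1793]
ee_rot: [3.139, 0.003, 3.06]
force: [-5.0, -2.0, 18.9]
width: 0.0078
```

Contact: 19 N upward, so the eye's top edge is on the bar. Opening in place.

jog_arm --motion '[[[0,0,-0.001,0,0,0,0.024],[0,0,-0.001,0,0,0,0.024],[0,0,-0.001,0,0,0,0.024],[0,0,-0.001,0,0,0,0.024]]]'

```text
t: 9.25
eef_pos: [0.5098, 0.1966, 0.1797]
ee_rot: [3.14, 0.002, 3.06]
force: [-0.4, -0.9, 0.1]
width: 0.0237
```

```bash
python3 - <<'E'
from h import *
go()
for n in ("side",):
    cv2.imwrite(f"pics/{n}11.png",optics.grab_frame(n)[:,:,::-1])
crop("pics/side11.png",185,190,55,55,12,"pics/c24.png")
E
```

```text
t 9.25 p [0.5098 0.1966 0.1797] yaw [1.799e+02 1.000e-01 1.753e+02] F [-0.4 -0.9  0.1] w 0.0237
```

View pics/c24.png

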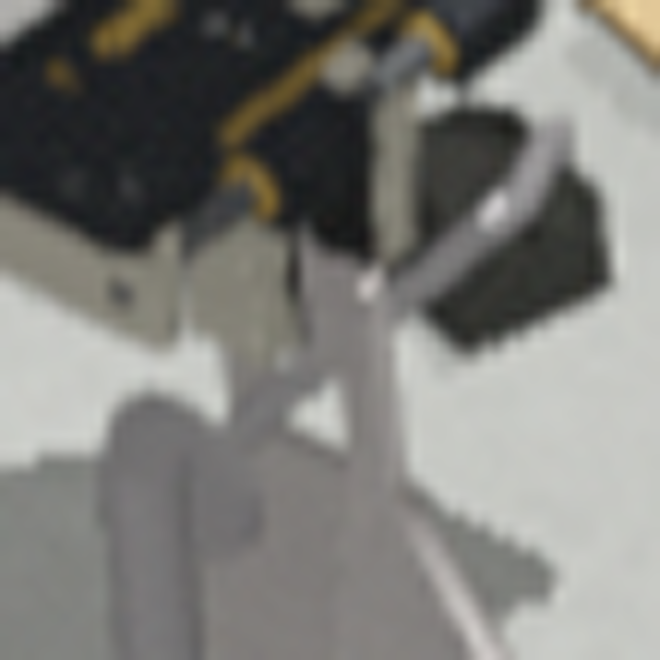

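The large plate is free on the bar with 0.1 N residual. Now lift, close, come in front of it and push it back.

jog_arm --motion '[[[0,0,-0.02,0,0,0,0.024],[0,0,-0.045,0,0,0,0.0],[0,-0.02,-0.045,0,0,0,0.0],[0,-0.048,-0.045,0,0,0,0.0],[0,-0.048,-0.03,0,0,0,0.0],[0,-0.048,-0.01,0,0,0,0.0],[0,-0.048,-0.004,0,0,0,0.0],[0,-0.048,-0.004,0,0,0,0.0]]]'

```text
t: 10.1
eef_pos: [0.5052, 0.1482, 0.1825]
ee_rot: [3.141, -0.0, 3.06]
force: [1.0, -0.3, 1.1]
width: 0.0007
```

```bash
python3 - <<'E'
from h import *
f=lambda l:H(l)-[.001,0]
go((*f(.031),.183,175.2))
for n in ("side","top"):
    cv2.imwrite(f"pics/{n}12.png",optics.grab_frame(n)[:,:,::-1])
crop("pics/side12.png",170,170,80,75,9,"pics/c25.png")
E
```

```text
t 10.1 p [0.5052 0.1482 0.1825] yaw [180.   -0.  175.3] F [ 1.  -0.3  1.1] w 0.0007
[ 0.0009  0.0616 -0.0004] [ 0.01 -0.01  0.13]
```

View pics/c25.png

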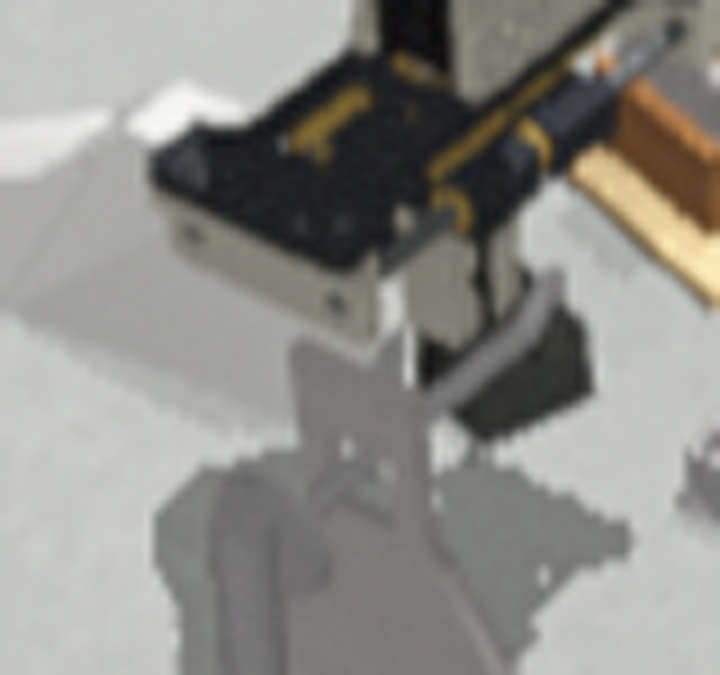

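The large plate hangs at crop (360,430), with the closed fingers in front of it at (465,290). Pushing slowly.

jog_arm --motion '[[[0,0.012,0,0,0,0,0.0],[0,0.02,0,0,0,0,0.0],[0,0.027,0,0,0,0,0.0],[0,0.033,0,0,0,0,0.0],[0,0.039,0,0,0,0,0.0],[0,0.045,0,0,0,0,0.0],[0,0.05,0,0,0,0,0.0],[0,0.054,0,0,0,0,0.0]]]'

```text
t: 11.0
eef_pos: [0.5107, 0.203, 0.1843]
ee_rot: [3.14, 0.002, 3.061]
force: [0.7, -1.2, 1.4]
width: 0.0001
```

```bash
python3 - <<'E'
from h import *
f=lambda l:H(l)-[.001,0]
go((*f(.031),.183,175.2))
for n in ("side",):
    cv2.imwrite(f"pics/{n}13.png",optics.grab_frame(n)[:,:,::-1])
crop("pics/side13.png",170,170,80,75,9,"pics/c26.png")
E
```

```text
t 11.0 p [0.5107 0.203  0.1843] yaw [1.799e+02 1.000e-01 1.754e+02] F [ 0.7 -1.2  1.4] w 0.0001
[0.0018 0.0064 0.0013] [0.08 0.13 0.16]
```

View pics/c26.png

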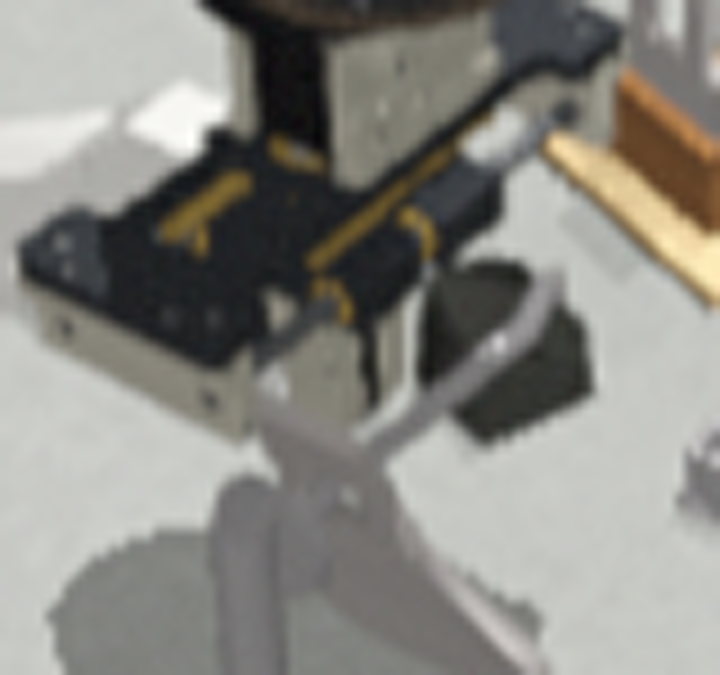

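The push at the top tilts the plate, with the top back and the heel end forward. I'll ease off and see where it settles. The final squeeze can be done with the jaws turned across the bar, pushing the stem on both sides at bar height.

jog_arm --motion '[[[0,0.003,0,0,0,0,0.0],[0,0.003,0,0,0,0,0.0],[0,-0.004,0,0,0,0,0.0],[0,-0.01,0,0,0,0,0.0],[0,-0.018,0,0,0,0,0.0],[0,-0.03,-0.01,0,0,0,0.0],[0,-0.05,-0.04,0,0,0,0.0],[0,-0.08,-0.06,0,0,0,0.02]]]'

```text
t: 11.85
eef_pos: [0.5046, 0.1229, 0.2463]
ee_rot: [3.14, 0.004, 3.062]
force: [0.9, -0.5, 0.8]
width: 0.0042
```

```bash
python3 - <<'E'
from h import *
# medium top centre, hover
go((.5485,-.2579,.25,158))
for n in ("side",):
    cv2.imwrite(f"pics/{n}14.png",optics.grab_frame(n)[:,:,::-1])
crop("pics/side14.png",170,170,80,75,9,"pics/c27.png",[proj("side",np.r_[H(.056),.2])])
E
```

```text
t 11.85 p [0.5046 0.1229 0.2463] yaw [179.9   0.2 175.4] F [ 0.9 -0.5  0.8] w 0.0042
[-0.0741 -0.3761 -0.0042] [ 0.15  0.2  17.44]
```

View pics/c27.png

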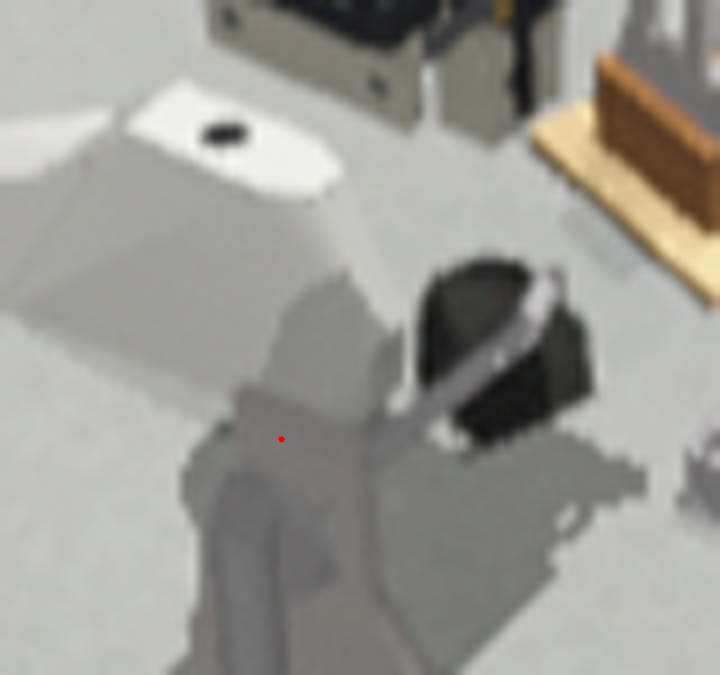

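```bash
python3 - <<'E'
from h import *
T=lambda p:((p[0]+.5)/9-.5+260,(p[1]+.5)/9-.5+140)
S=lambda p:((p[0]+.5)/5-.5+170,(p[1]+.5)/5-.5+130)
for n,t1,t2,s1,s2,z in (("A",(286,122),(238,243),(350,137),(397,165),.142),("B",(442,192),(403,318),(437,78),(480,106),.17),("C",(602,255),(560,378),(505,65),(550,98),.156)):
    print(n,(plane("top",T(t1),z)+plane("top",T(t2),z))/2,(plane("side",S(s1),z)+plane("side",S(s2),z))/2)
E
```

```text
A [ 0.60552249 -0.13852903  0.142     ] [ 0.60311545 -0.13895813  0.142     ]
B [ 0.57173112 -0.19450015  0.17      ] [ 0.56871646 -0.19626684  0.17      ]
C [ 0.54948306 -0.25605598  0.156     ] [ 0.54405675 -0.25184112  0.156     ]
```

jog_arm --motion '[[[-0.0734,-0.3737,-0.004,0,0,17.4,0.04],[-0.0734,-0.3737,-0.004,0,0,17.4,0.04],[-0.0734,-0.3737,-0.004,0,0,17.4,0.04],[-0.0734,-0.3737,-0.004,0,0,17.4,0.04],[-0.0734,-0.3737,-0.004,0,0,17.4,0.04],[-0.0734,-0.3737,-0.004,0,0,17.4,0.04],[-0.0734,-0.3737,-0.004,0,0,17.4,0.04],[-0.0734,-0.3737,-0.004,0,0,17.4,0.04]]]'

```text
t: 12.7
eef_pos: [0.5473, -0.2623, 0.254]
ee_rot: [3.137, 0.007, 2.756]
force: [0.7, 0.6, 0.2]
width: 0.04
```

```bash
python3 - <<'E'
from h import *
go((.548,-.2555,.25,158),(.548,-.2555,.132,158))
for n in ("side","top"):
    cv2.imwrite(f"pics/{n}15.png",optics.grab_frame(n)[:,:,::-1])
crop("pics/side15.png",170,190,80,75,9,"pics/c28.png",[proj("side",np.r_[H(.056),.2])])
crop("pics/side15.png",225,110,80,75,9,"pics/c29.png",[proj("side",(.548,-.2555,.156))])
E
```

```text
t 12.7 p [ 0.5473 -0.2623  0.254 ] yaw [179.7   0.4 157.9] F [0.7 0.6 0.2] w 0.04
[0.0019 0.0066 0.004 ] [ 0.29  0.39 -0.1 ]
[0.0027 0.006  0.122 ] [ 0.29  0.39 -0.1 ]
```

View pics/c28.png

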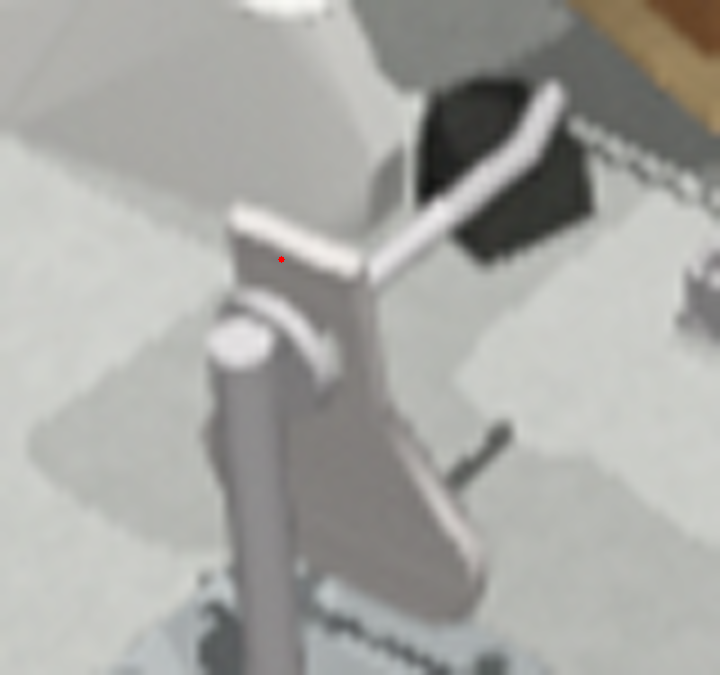

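View pics/c29.png

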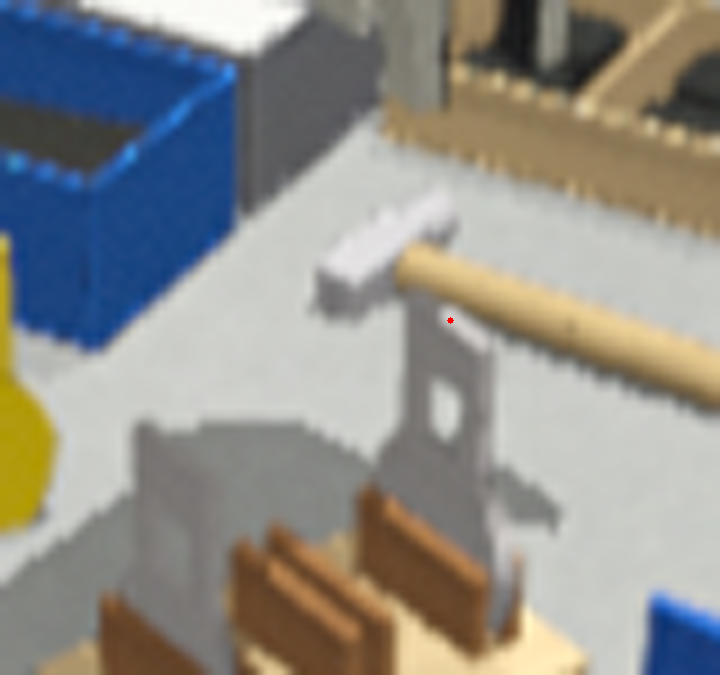

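View pics/top15.png

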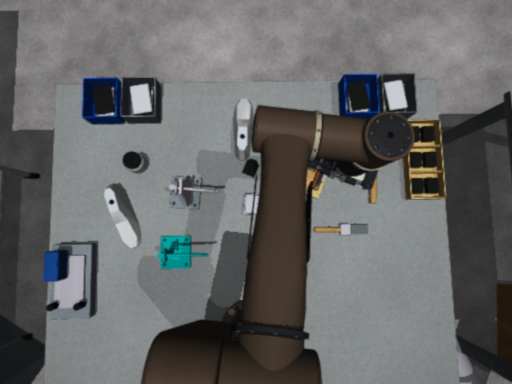

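The large plate hangs freely close to the disc (crop strip 235–365, 205–275). The mark sits mid-strip on the medium plate (410–490, 300–345): right-hand slot, bare metal, 156 mm top. Descending on it.

jog_arm --motion '[[[0.002,0.0062,0.01,0.3,0.4,0,0.04],[0.0025,0.006,0.04,0.3,0.4,0,0.04],[0.0025,0.006,0.08,0.3,0.4,0,0.04],[0.0025,0.006,0.11,0.3,0.4,0,0.04],[0.0025,0.006,0.122,0.3,0.4,0,0.04],[0.0025,0.006,0.122,0.3,0.4,0,0.04]]]'

```text
t: 13.4
eef_pos: [0.5471, -0.2555, 0.1299]
ee_rot: [-3.14, -0.004, 2.754]
force: [0.1, -0.0, 0.5]
width: 0.0401
```

```bash
python3 - <<'E'
from h import *
go((.548,-.2555,.132,158))
for n in ("side",):
    cv2.imwrite(f"pics/{n}16.png",optics.grab_frame(n)[:,:,::-1])
crop("pics/side16.png",235,110,65,60,11,"pics/c30.png")
E
```

```text
t 13.4 p [ 0.5471 -0.2555  0.1299] yaw [-179.9   -0.2  157.8] F [ 0.1 -0.   0.5] w 0.0401
[-0.0008  0.0004 -0.0021] [-0.09 -0.24 -0.21]
```

View pics/c30.png

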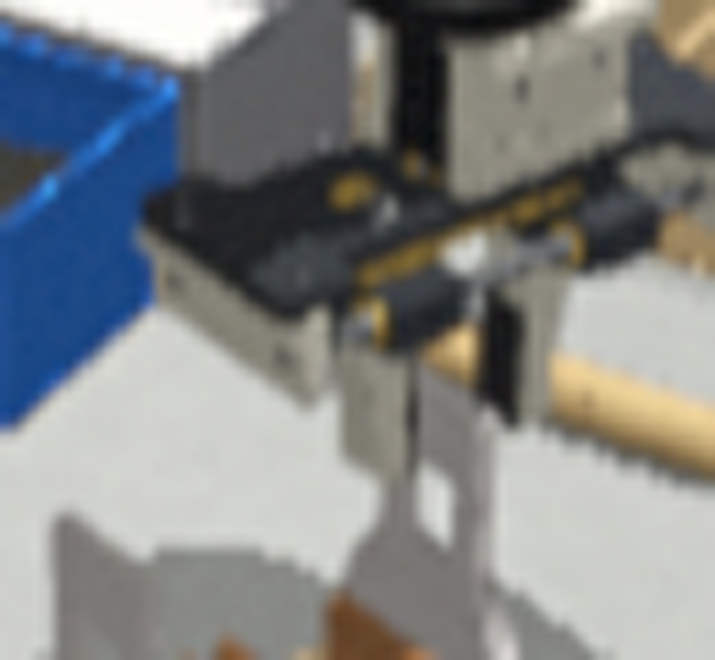

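The fingers straddle the strip. Raising 2 mm and closing.

jog_arm --motion '[[[0,0,-0.003,0,0,0,0.0],[0,0,-0.003,0,0,0,0.0],[0,0,-0.003,0,0,0,0.0],[0,0,-0.003,0,0,0,0.0],[0,0,-0.003,0,0,0,0.0],[0,0,-0.003,0,0,0,0.0],[0,0,-0.003,0,0,0,0.0],[0,0,-0.003,0,0,0,0.0]]]' --newtons 25

```text
t: 14.25
eef_pos: [0.5484, -0.2562, 0.1351]
ee_rot: [-3.14, -0.001, 2.754]
force: [-0.1, 0.4, 4.5]
width: 0.0078
```

jog_arm --motion '[[[0,0,-0.02,0,0,0,0.0],[0,0,-0.05,0,0,0,0.0],[0,0,-0.085,0,0,0,0.0],[0,0,-0.117,0,0,0,0.0],[0,0,-0.117,0,0,0,0.0],[0,0,-0.117,0,0,0,0.0]]]'

```text
t: 14.85
eef_pos: [0.5485, -0.2558, 0.252]
ee_rot: [-3.141, -0.001, 2.754]
force: [-0.2, -0.4, -2.0]
width: 0.0073
```

```bash
python3 - <<'E'
from h import *
e=H(-.11)-[.001,0]
go((*e,.25,175.2))
for n in ("side",):
    cv2.imwrite(f"pics/{n}17.png",optics.grab_frame(n)[:,:,::-1])
s=arm.get_state();p=s['eef_pos'];yw=s['ee_rot'][2];tx=np.array([np.cos(yw),np.sin(yw),0])
m=[proj("side",p-[0,0,.024]+tx*a+np.array([0,0,b])) for a in(-.013,.013) for b in(-.016,.016)]
crop("pics/side17.png",245,100,50,50,13,"pics/c31.png",m)
E
```

```text
t 14.85 p [ 0.5485 -0.2558  0.252 ] yaw [-180.    -0.   157.8] F [-0.2 -0.4 -2. ] w 0.0073
[0.17   0.2816 0.0019] [ -0.04  -0.03 -17.41]
```

View pics/c31.png

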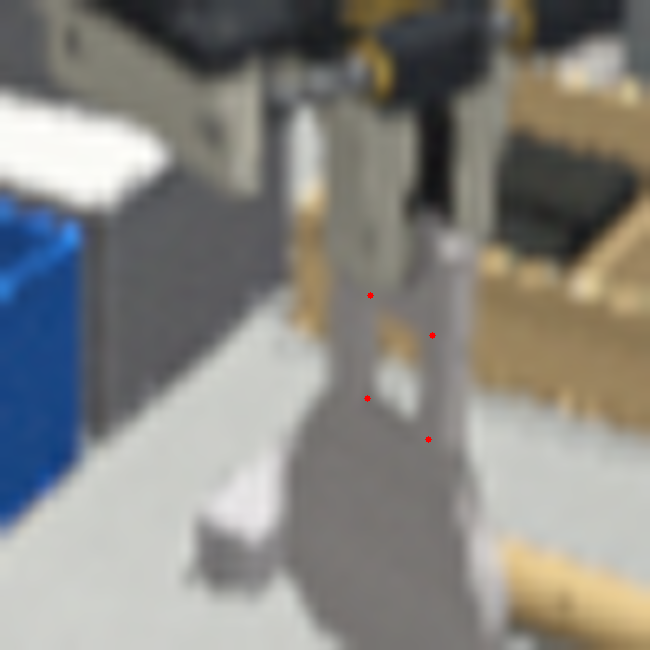

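Held at 7.3 mm. The eye corners are within 1 px of prediction (about 3 mm high). Moving to the tip.

jog_arm --motion '[[[0.02,0.033,0.001,0,0,-2,0.0],[0.045,0.073,0.001,0,0,-5,0.0],[0.07,0.115,0.001,0,0,-8,0.0],[0.096,0.157,0.002,0,0,-11,0.0],[0.122,0.2,0.002,0,0,-14,0.0],[0.147,0.243,0.002,0,0,-17.4,0.0],[0.164,0.272,0.002,0,0,-17.4,0.0],[0.17,0.2816,0.002,0,0,-17.4,0.0]]]'

```text
t: 15.7
eef_pos: [0.4957, 0.0718, 0.2476]
ee_rot: [-3.141, -0.005, 3.061]
force: [-0.6, -1.6, -0.6]
width: 0.0078
```

```bash
python3 - <<'E'
from h import *
e=H(-.11)-[.001,0]
go((*e,.193,175.2))
E
```

```text
t 15.7 p [0.4957 0.0718 0.2476] yaw [-179.9   -0.3  175.4] F [-0.6 -1.6 -0.6] w 0.0078
[-0.0024 -0.0025  0.0545] [-0.06 -0.28  0.15]
```

jog_arm --motion '[[[-0.002,-0.0025,0.015,0,-0.2,0,0.0],[-0.002,-0.0025,0.04,0,-0.2,0,0.0],[-0.002,-0.0025,0.054,0,-0.2,0,0.0],[-0.002,-0.0025,0.054,0,-0.2,0,0.0],[-0.002,-0.0025,0.054,0,-0.2,0,0.0]]]'

```text
t: 16.2
eef_pos: [0.4971, 0.0686, 0.1931]
ee_rot: [-3.139, -0.003, 3.06]
force: [0.3, 0.2, -0.2]
width: 0.0078
```

```bash
python3 - <<'E'
from h import *
f=lambda l:H(l)-[.001,0]
go((*f(-.055),.193,175.2),(*f(-.015),.193,175.2))
for n in ("side",):
    cv2.imwrite(f"pics/{n}18.png",optics.grab_frame(n)[:,:,::-1])
crop("pics/side18.png",205,160,60,60,12,"pics/c32.png")
E
```

```text
t 16.2 p [0.4971 0.0686 0.1931] yaw [-179.9   -0.2  175.3] F [ 0.3  0.2 -0.2] w 0.0078
[-0.0006  0.0556 -0.    ] [-0.13 -0.16  0.13]
[-0.0007  0.0956 -0.0001] [-0.13 -0.16  0.13]
```

View pics/c32.png

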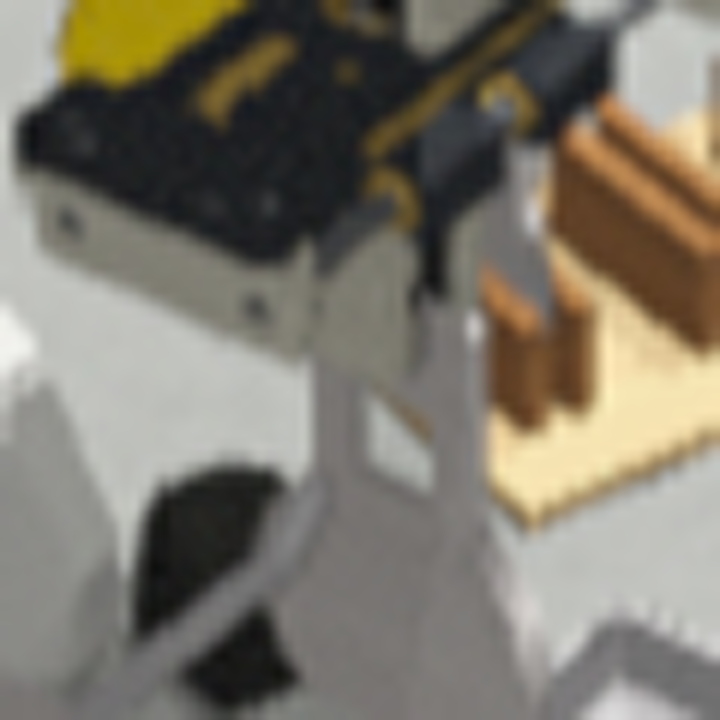

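The tip at (318,475) relative to the eye is the same as for the large plate to within about 1 px, so I'll slide along the same line.

jog_arm --motion '[[[-0.0005,0.015,0,0,0,0,0.0],[-0.0008,0.03,0,0,0,0,0.0],[-0.0008,0.045,0,0,0,0,0.0],[-0.0008,0.055,0,0,0,0,0.0],[-0.0008,0.055,0,0,0,0,0.0]]]'

```text
t: 16.75
eef_pos: [0.503, 0.1253, 0.1937]
ee_rot: [-3.14, -0.001, 3.062]
force: [-0.0, 0.8, -1.6]
width: 0.0078
```

```bash
python3 - <<'E'
from h import *
f=lambda l:H(l)-[.001,0]
go((*f(-.01),.193,175.2))
for n in ("side",):
    cv2.imwrite(f"pics/{n}19.png",optics.grab_frame(n)[:,:,::-1])
crop("pics/side19.png",180,165,70,70,10,"pics/c33.png")
E
```

```text
t 16.75 p [0.503  0.1253 0.1937] yaw [-1.799e+02 -1.000e-01  1.754e+02] F [-0.   0.8 -1.6] w 0.0078
[0.0005 0.0435 0.0006] [-0.08 -0.08  0.24]
```

View pics/c33.png

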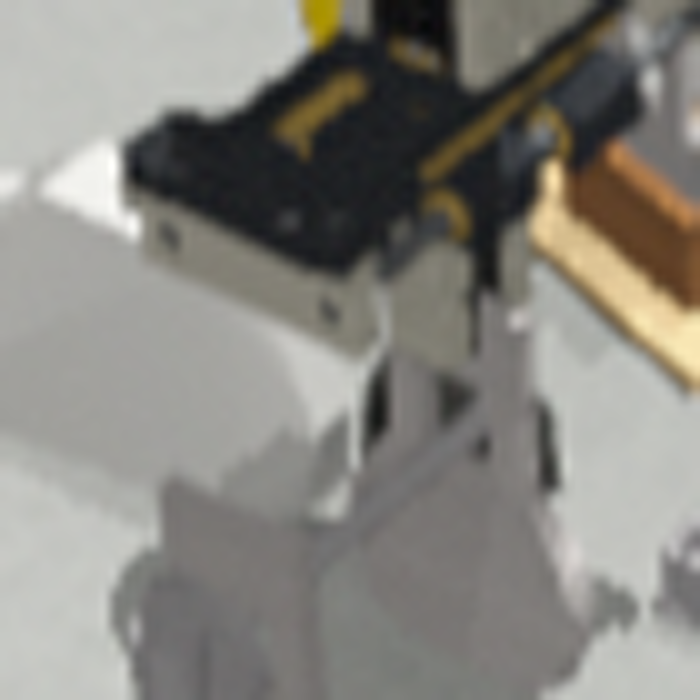

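Threaded: the bar passes through the eye window at (470,410). Sliding to local x≈0 and lowering.

jog_arm --motion '[[[0.0005,0.015,0,0,0,0,0.0],[0.0005,0.035,0,0,0,0,0.0],[0.0005,0.05,0,0,0,0,0.0],[0.0005,0.0535,0,0,0,0,0.0],[0.0005,0.0535,0.005,0,0,0,0.0],[0.0005,0.0535,0.011,0,0,0,0.0],[0.0005,0.0535,0.014,0,0,0,0.0],[0.0005,0.0535,0.014,0,0,0,0.0]]]'

```text
t: 17.6
eef_pos: [0.5063, 0.1774, 0.1792]
ee_rot: [-3.14, -0.002, 3.061]
force: [1.5, 0.7, -1.2]
width: 0.0079
```

jog_arm --motion '[[[0,0,0.0015,0,0,0,0.0],[0,0,0.003,0,0,0,0.0],[0,0,0.003,0,0,0,0.0]]]'

```text
t: 17.9
eef_pos: [0.507, 0.1774, 0.1785]
ee_rot: [-3.141, 0.0, 3.062]
force: [-6.2, -0.2, 15.9]
width: 0.0076
```

Contact at 16 N. Opening.

jog_arm --motion '[[[0,0,-0.001,0,0,0,0.024],[0,0,-0.001,0,0,0,0.024],[0,0,-0.001,0,0,0,0.024],[0,0,-0.001,0,0,0,0.024]]]'

```text
t: 18.3
eef_pos: [0.5068, 0.1772, 0.1791]
ee_rot: [-3.14, -0.0, 3.062]
force: [0.5, -0.1, -0.5]
width: 0.0236
```

```bash
python3 - <<'E'
from h import *
go()
for n in ("side",):
    cv2.imwrite(f"pics/{n}20.png",optics.grab_frame(n)[:,:,::-1])
crop("pics/side20.png",180,175,70,70,10,"pics/c34.png")
E
```

```text
t 18.3 p [0.5068 0.1772 0.1791] yaw [-179.9   -0.   175.4] F [ 0.5 -0.1 -0.5] w 0.0236
```

View pics/c34.png

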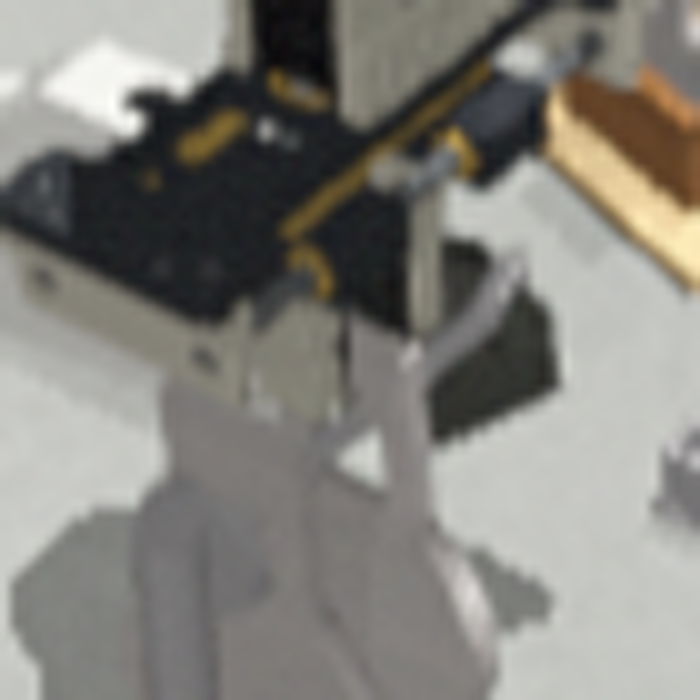

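Released and hanging. As before: lift, close, come in front and push the medium back about 15 mm to make room.

jog_arm --motion '[[[0,0,-0.02,0,0,0,0.024],[0,0,-0.045,0,0,0,0.0],[0,-0.02,-0.045,0,0,0,0.0],[0,-0.048,-0.045,0,0,0,0.0],[0,-0.048,-0.03,0,0,0,0.0],[0,-0.048,-0.01,0,0,0,0.0],[0,-0.048,-0.003,0,0,0,0.0],[0,-0.048,-0.003,0,0,0,0.0]]]'

```text
t: 19.15
eef_pos: [0.5023, 0.1287, 0.181]
ee_rot: [-3.138, -0.002, 3.061]
force: [1.0, -0.3, -0.6]
width: 0.0005
```

jog_arm --motion '[[[0,0.015,0,0,0,0,0.0],[0,0.023,0,0,0,0,0.0],[0,0.029,0,0,0,0,0.0],[0,0.035,0,0,0,0,0.0],[0,0.041,0,0,0,0,0.0],[0,0.046,0,0,0,0,0.0],[0,0.048,0,0,0,0,0.0],[0,0.048,0,0,0,0,0.0]]]'

```text
t: 19.95
eef_pos: [0.5062, 0.1767, 0.181]
ee_rot: [-3.138, -0.002, 3.062]
force: [0.2, -1.7, 1.9]
width: 0.0004
```

jog_arm --motion '[[[0,-0.005,0,0,0,0,0.0],[0,-0.01,0,0,0,0,0.0],[0,-0.016,0,0,0,0,0.0],[0,-0.025,0,0,0,0,0.0],[0,-0.04,-0.03,0,0,0,0.0],[0,-0.08,-0.06,0,0,0,0.02]]]'

```text
t: 20.55
eef_pos: [0.4998, 0.097, 0.2412]
ee_rot: [-3.137, -0.004, 3.064]
force: [1.7, 0.4, 0.6]
width: 0.0042
```

```bash
python3 - <<'E'
from h import *
go((.6045,-.1388,.25,158))
for n in ("side",):
    cv2.imwrite(f"pics/{n}21.png",optics.grab_frame(n)[:,:,::-1])
crop("pics/side21.png",170,170,80,75,9,"pics/c35.png")
E
```

```text
t 20.55 p [0.4998 0.097  0.2412] yaw [-179.8   -0.2  175.5] F [1.7 0.4 0.6] w 0.0042
[-0.1227 -0.227  -0.0083] [-0.28 -0.17 17.53]
```

View pics/c35.png

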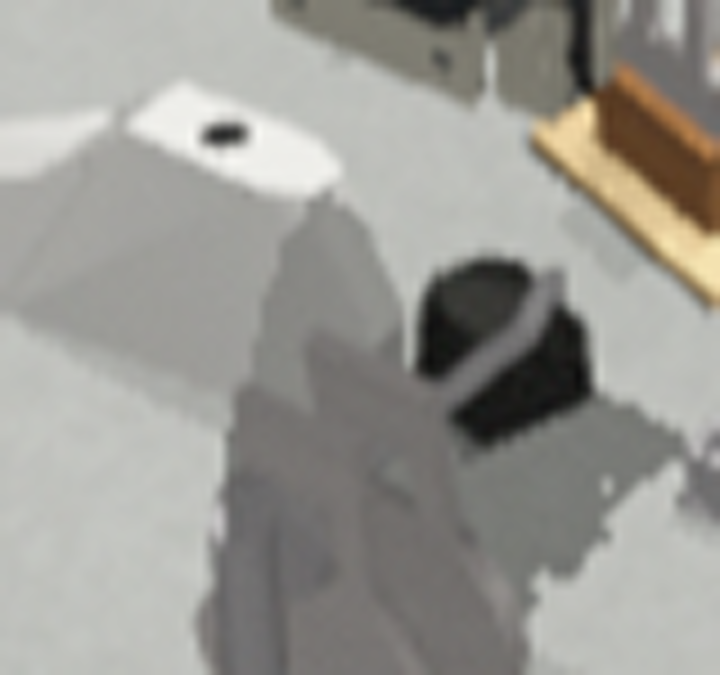

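jog_arm --motion '[[[-0.1227,-0.227,-0.008,0,0,17.5,0.04],[-0.1227,-0.227,-0.008,0,0,17.5,0.04],[-0.1227,-0.227,-0.008,0,0,17.5,0.04],[-0.1227,-0.227,-0.008,0,0,17.5,0.04],[-0.1227,-0.227,-0.008,0,0,17.5,0.04],[-0.1227,-0.227,-0.008,0,0,17.5,0.04],[-0.1227,-0.227,-0.008,0,0,17.5,0.04]]]'

```text
t: 21.3
eef_pos: [0.6052, -0.1458, 0.2554]
ee_rot: [-3.139, 0.002, 2.754]
force: [0.0, 0.9, 0.0]
width: 0.0402
```

```bash
python3 - <<'E'
from h import *
go((.6045,-.1388,.25,158),(.6045,-.1388,.121,158))
for n in ("side",):
    cv2.imwrite(f"pics/{n}22.png",optics.grab_frame(n)[:,:,::-1])
crop("pics/side22.png",170,180,80,75,9,"pics/c36.png",[proj("side",np.r_[H(l),.2]) for l in(.056,.0)])
crop("pics/side22.png",215,110,80,75,9,"pics/c37.png",[proj("side",(.6045,-.1388,.142))])
E
```

```text
t 21.3 p [ 0.6052 -0.1458  0.2554] yaw [-1.799e+02  1.000e-01  1.578e+02] F [0.  0.9 0. ] w 0.0402
[0.0033 0.0063 0.0054] [-0.12  0.14 -0.21]
[0.0036 0.0065 0.1344] [-0.12  0.14 -0.21]
```

View pics/c36.png

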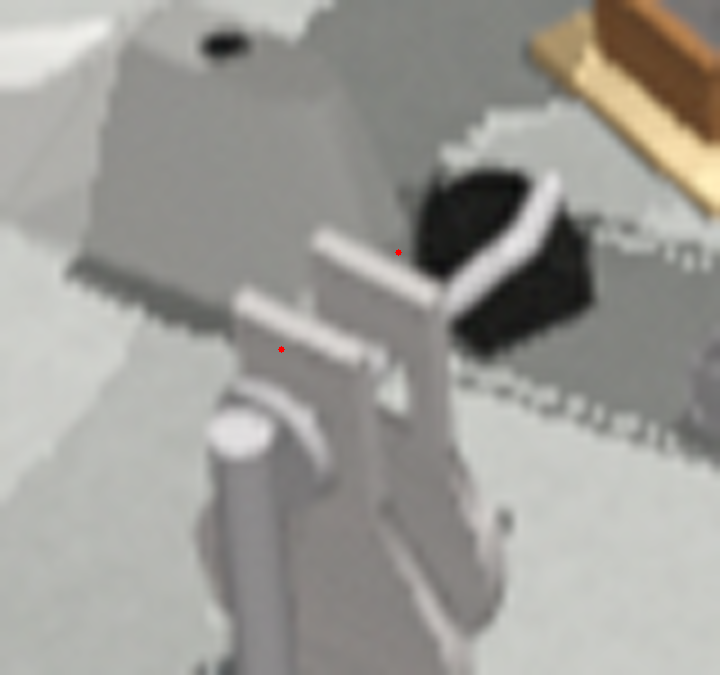

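View pics/c37.png

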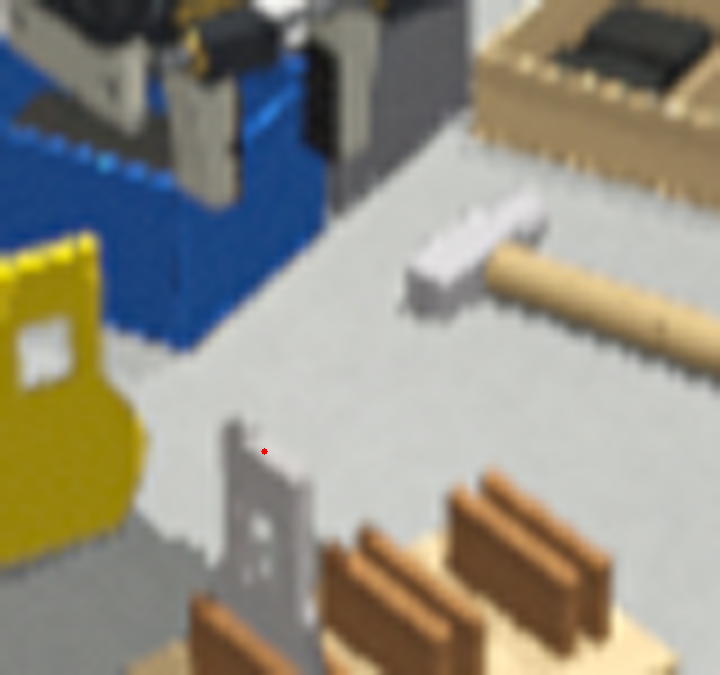

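Large is at local x≈0.044 and medium at ≈0.009, both hanging straight. The mark lies mid-strip on the small plate (225–310, 420–485): left slot, 142 mm top, narrowest. Descending.

jog_arm --motion '[[[0.003,0.0063,0.01,0,0,0,0.04],[0.0035,0.0065,0.045,0,0,0,0.04],[0.0035,0.0065,0.085,0,0,0,0.04],[0.0035,0.0065,0.12,0,0,0,0.04],[0.0035,0.0065,0.1344,0,0,0,0.04],[0.0035,0.0065,0.1344,0,0,0,0.04]]]'

```text
t: 21.95
eef_pos: [0.6018, -0.1357, 0.1182]
ee_rot: [-3.138, -0.002, 2.757]
force: [-0.6, -0.3, -0.3]
width: 0.0398
```

```bash
python3 - <<'E'
from h import *
go((.6045,-.1388,.12,158))
for n in ("side",):
    cv2.imwrite(f"pics/{n}23.png",optics.grab_frame(n)[:,:,::-1])
crop("pics/side23.png",215,120,65,60,11,"pics/c38.png")
E
```

```text
t 21.95 p [ 0.6018 -0.1357  0.1182] yaw [-1.798e+02 -1.000e-01  1.579e+02] F [-0.6 -0.3 -0.3] w 0.0398
[-0.0037 -0.0019 -0.0018] [-0.2  -0.14 -0.05]
```

View pics/c38.png

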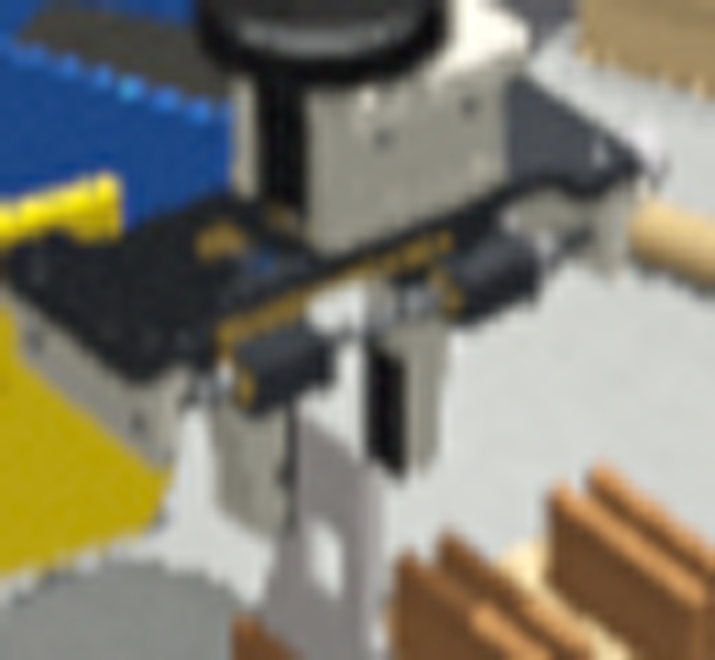

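Straddling. I'll correct 3 mm sideways, rise 2 mm and close.

jog_arm --motion '[[[-0.0035,-0.0018,-0.002,0,0,0,0.04],[-0.0035,-0.0018,-0.002,0,0,0,0.0],[-0.0035,-0.0018,-0.002,0,0,0,0.0],[-0.0035,-0.0018,-0.002,0,0,0,0.0],[-0.0035,-0.0018,-0.002,0,0,0,0.0],[-0.0035,-0.0018,-0.002,0,0,0,0.0],[-0.0035,-0.0018,-0.002,0,0,0,0.0],[-0.0035,-0.0018,-0.002,0,0,0,0.0]]]' --newtons 25

```text
t: 22.8
eef_pos: [0.6059, -0.1391, 0.1225]
ee_rot: [-3.139, 0.001, 2.757]
force: [-0.5, 0.3, 2.3]
width: 0.0079
```

jog_arm --motion '[[[0,0,0,0,0,0,0.0],[0,0,0,0,0,0,0.0]]]'

```text
t: 23.0
eef_pos: [0.6059, -0.1391, 0.1225]
ee_rot: [-3.139, 0.001, 2.757]
force: [-0.3, 1.0, 1.7]
width: 0.0078
```

jog_arm --motion '[[[0,0,-0.02,0,0,0,0.0],[0,0,-0.055,0,0,0,0.0],[0,0,-0.095,0,0,0,0.0],[0,0,-0.13,0,0,0,0.0],[0,0,-0.13,0,0,0,0.0],[0,0,-0.13,0,0,0,0.0]]]'

```text
t: 23.6
eef_pos: [0.606, -0.1385, 0.2529]
ee_rot: [-3.14, 0.002, 2.757]
force: [0.6, 0.2, -2.2]
width: 0.0079
```

```bash
python3 - <<'E'
from h import *
e=H(-.11)-[.001,0]
go((*e,.25,175.2))
for n in ("side",):
    cv2.imwrite(f"pics/{n}24.png",optics.grab_frame(n)[:,:,::-1])
s=arm.get_state();p=s['eef_pos'];yw=s['ee_rot'][2];tx=np.array([np.cos(yw),np.sin(yw),0])
m=[proj("side",p-[0,0,.024]+tx*a+np.array([0,0,b])) for a in(-.013,.013) for b in(-.016,.016)]
crop("pics/side24.png",230,100,50,50,13,"pics/c39.png",m)
E
```

```text
t 23.6 p [ 0.606  -0.1385  0.2529] yaw [-1.799e+02  1.000e-01  1.580e+02] F [ 0.6  0.2 -2.2] w 0.0079
[0.1784 0.1517 0.0024] [ -0.1    0.09 -17.25]
```

View pics/c39.png

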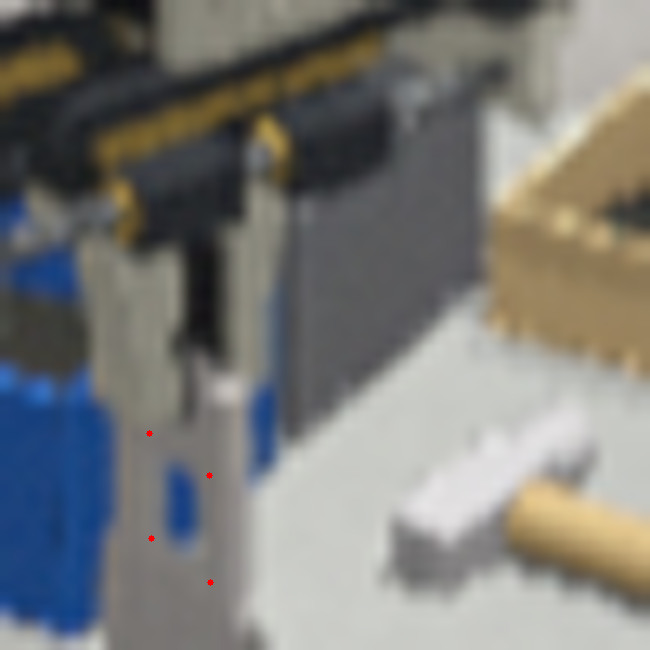

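Held at 7.9 mm. The eye and stem have the same relation to the tool as the large plate's. Moving to the tip.

jog_arm --motion '[[[0.02,0.018,0.001,0,0,-2,0.0],[0.05,0.043,0.001,0,0,-5,0.0],[0.08,0.068,0.001,0,0,-8,0.0],[0.11,0.094,0.002,0,0,-11,0.0],[0.14,0.119,0.002,0,0,-14,0.0],[0.165,0.14,0.0024,0,0,-17.2,0.0],[0.1784,0.1517,0.0024,0,0,-17.2,0.0],[0.1784,0.1517,0.0024,0,0,-17.2,0.0]]]'

```text
t: 24.45
eef_pos: [0.4954, 0.0706, 0.2476]
ee_rot: [-3.139, -0.003, 3.059]
force: [-0.2, 0.4, -1.0]
width: 0.008
```

```bash
python3 - <<'E'
from h import *
e=H(-.11)-[.001,0]
go((*e,.195,175.2))
E
```

```text
t 24.45 p [0.4954 0.0706 0.2476] yaw [-179.8   -0.2  175.3] F [-0.2  0.4 -1. ] w 0.008
[-0.0025 -0.0011  0.0526] [-0.16 -0.18  0.09]
```

jog_arm --motion '[[[-0.0025,-0.0015,0.015,0,0,0,0.0],[-0.0025,-0.0015,0.04,0,0,0,0.0],[-0.0025,-0.0015,0.0526,0,0,0,0.0],[-0.0025,-0.0015,0.0526,0,0,0,0.0],[-0.0025,-0.0015,0.0526,0,0,0,0.0]]]'

```text
t: 24.95
eef_pos: [0.4978, 0.0683, 0.1951]
ee_rot: [-3.138, -0.004, 3.059]
force: [-0.3, -0.3, -0.2]
width: 0.0076
```

```bash
python3 - <<'E'
from h import *
f=lambda l:H(l)-[.001,0]
go((*f(-.055),.195,175.2))
for n in ("side",):
    cv2.imwrite(f"pics/{n}25.png",optics.grab_frame(n)[:,:,::-1])
crop("pics/side25.png",205,160,60,60,12,"pics/c40.png")
E
```

```text
t 24.95 p [0.4978 0.0683 0.1951] yaw [-179.8   -0.2  175.3] F [-0.3 -0.3 -0.2] w 0.0076
[ 0.0002  0.0557 -0.0001] [-0.21 -0.21  0.08]
```

View pics/c40.png

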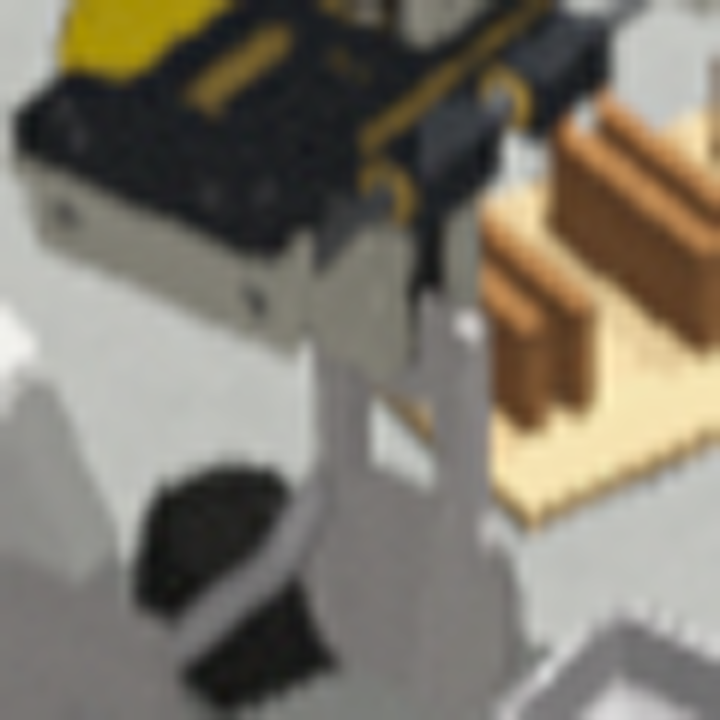

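The eye is about 0.7 px right of where the large plate's was, so I'll add 2 mm towards +x while threading.

jog_arm --motion '[[[-0.002,0.01,0,0,0,0,0.0],[-0.002,0.024,0,0,0,0,0.0],[-0.002,0.038,0,0,0,0,0.0],[-0.002,0.052,0,0,0,0,0.0],[-0.002,0.052,0,0,0,0,0.0]]]'

```text
t: 25.5
eef_pos: [0.5047, 0.1225, 0.1955]
ee_rot: [-3.139, -0.002, 3.061]
force: [-0.6, 0.2, -1.0]
width: 0.0078
```

```bash
python3 - <<'E'
from h import *
f=lambda l:H(l)-[-.001,0]
go((*f(-.035),.195,175.2))
for n in ("side",):
    cv2.imwrite(f"pics/{n}26.png",optics.grab_frame(n)[:,:,::-1])
crop("pics/side26.png",180,165,70,70,10,"pics/c41.png")
E
```

```text
t 25.5 p [0.5047 0.1225 0.1955] yaw [-1.798e+02 -1.000e-01  1.754e+02] F [-0.6  0.2 -1. ] w 0.0078
[0.0006 0.0214 0.0005] [-0.16 -0.13  0.19]
```

View pics/c41.png

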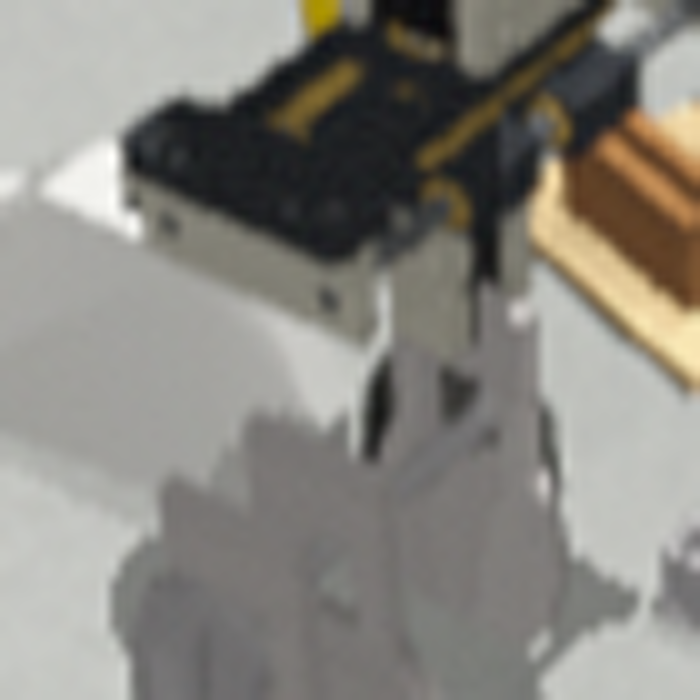

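Threaded. Sliding to about −0.035 and lowering.

jog_arm --motion '[[[0.001,0.012,0,0,0,0,0.0],[0.001,0.0214,0,0,0,0,0.0],[0.001,0.0214,0.003,0,0,0,0.0],[0.001,0.0214,0.008,0,0,0,0.0],[0.001,0.0214,0.012,0,0,0,0.0],[0.001,0.0214,0.014,0,0,0,0.0],[0.001,0.0214,0.014,0,0,0,0.0]]]'

```text
t: 26.25
eef_pos: [0.5049, 0.1426, 0.1809]
ee_rot: [-3.138, -0.003, 3.061]
force: [0.0, 0.2, -1.2]
width: 0.008
```

jog_arm --motion '[[[0,0,0.0015,0,0,0,0.0],[0,0,0.003,0,0,0,0.0],[0,0,0.003,0,0,0,0.0]]]'

```text
t: 26.55
eef_pos: [0.5056, 0.1426, 0.1799]
ee_rot: [-3.139, -0.001, 3.061]
force: [-4.2, -0.9, 12.6]
width: 0.0077
```

jog_arm --motion '[[[0,0,-0.001,0,0,0,0.022],[0,0,-0.001,0,0,0,0.022],[0,0,-0.001,0,0,0,0.022],[0,0,-0.001,0,0,0,0.022],[0,0,-0.02,0,0,0,0.022],[0,0,-0.06,0,0,0,0.022],[0,-0.03,-0.065,0,0,0,0.022],[0,-0.065,-0.065,0,0,0,0.022]]]'

```text
t: 27.35
eef_pos: [0.5013, 0.0784, 0.2465]
ee_rot: [-3.14, 0.001, 3.063]
force: [0.2, -0.4, -0.5]
width: 0.0219
```

```bash
python3 - <<'E'
from h import *
go((*H(-.1),.24,265.2),(*H(-.1),.24,85.2))
print(arm.get_state()['q'])
for n in ("side",):
    cv2.imwrite(f"pics/{n}27.png",optics.grab_frame(n)[:,:,::-1])
crop("pics/side27.png",170,170,80,75,9,"pics/c42.png")
E
```

```text
t 27.35 p [0.5013 0.0784 0.2465] yaw [-1.799e+02  1.000e-01  1.755e+02] F [ 0.2 -0.4 -0.5] w 0.0219
[0.0019 0.0005 0.0065] [-1.300e-01 -2.000e-02 -8.969e+01]
[0.0019 0.0005 0.0065] [-2.000e-02  1.300e-01  9.031e+01]
[ 5.44496037e-01  6.24973347e-02 -3.10571507e-01  2.16974212e-03
 -1.19775084e+00 -2.19440079e+00]
```

View pics/c42.png

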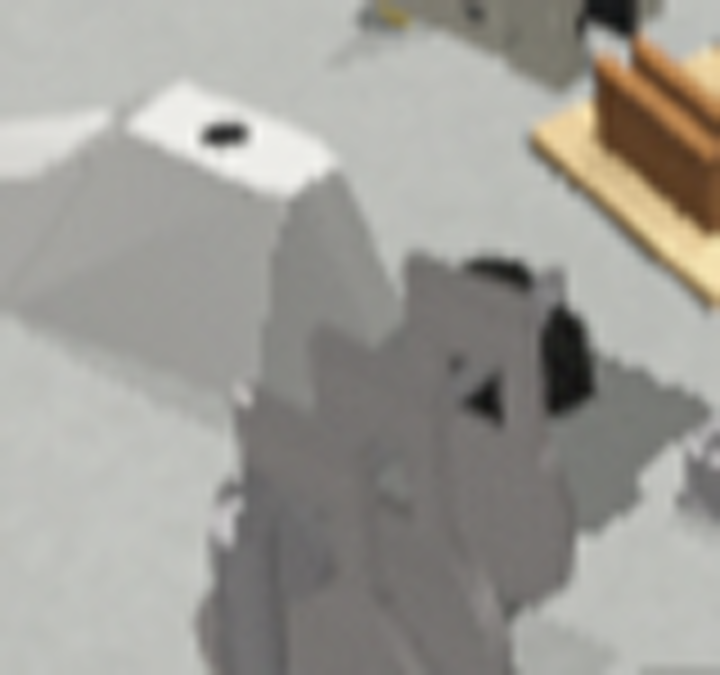

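All three are on the bar, roughly upright. Next I'll turn the gripper 90° so the jaws straddle the bar and push flat at bar height. q6 goes from −2.19 to about −0.63, within range.

jog_arm --motion '[[[0.002,-0.005,0,0,0,-8.5,0.022],[0.002,-0.015,0,0,0,-17,0.022],[0.002,-0.02,0,0,0,-25.5,0.022],[0.002,-0.02,0,0,0,-34,0.022],[0.002,-0.02,0,0,0,-42.5,0.022],[0.002,-0.02,0,0,0,-51,0.022],[0.002,-0.02,0,0,0,-59.5,0.022],[0.002,-0.02,0,0,0,-68,0.022]]]'

```text
t: 28.2
eef_pos: [0.4958, 0.0544, 0.2455]
ee_rot: [3.141, -0.004, -2.029]
force: [-0.3, 0.5, 0.1]
width: 0.0219
```

```bash
python3 - <<'E'
from h import *
go((*(H(-.115)-[.0005,0]),.24,265.2))
E
```

```text
t 28.2 p [0.4958 0.0544 0.2455] yaw [ 180.    -0.2 -116.2] F [-0.3  0.5  0.1] w 0.0219
[-0.0096  0.0026  0.0054] [  0.05  -0.22 -21.44]
```

jog_arm --motion '[[[-0.005,0.002,0.01,0,-0.2,-8,0.022],[-0.0096,0.0026,0.03,0,-0.2,-16,0.022],[-0.0096,0.0026,0.05,0,-0.2,-21.4,0.022],[-0.0096,0.0026,0.05,0,-0.2,-21.4,0.022],[-0.0096,0.0026,0.05,0,-0.2,-21.4,0.022]]]'

```text
t: 28.7
eef_pos: [0.4976, 0.0638, 0.1956]
ee_rot: [3.14, -0.001, -1.658]
force: [0.5, 0.8, -0.3]
width: 0.0221
```

```bash
python3 - <<'E'
from h import *
go((*(H(-.115)-[.0005,0]),.163,265.2),(*(H(-.06)-[.0005,0]),.163,265.2))
for n in ("side","top"):
    cv2.imwrite(f"pics/{n}28.png",optics.grab_frame(n)[:,:,::-1])
crop("pics/side28.png",180,150,90,85,8,"pics/c43.png")
E
```

```text
t 28.7 p [0.4976 0.0638 0.1956] yaw [ 1.799e+02 -1.000e-01 -9.500e+01] F [ 0.5  0.8 -0.3] w 0.0221
[-0.0003 -0.0001  0.0326] [ 0.09 -0.06 -0.19]
[-0.0553  0.0001  0.0325] [ 0.09 -0.06 -0.19]
```

View pics/c43.png

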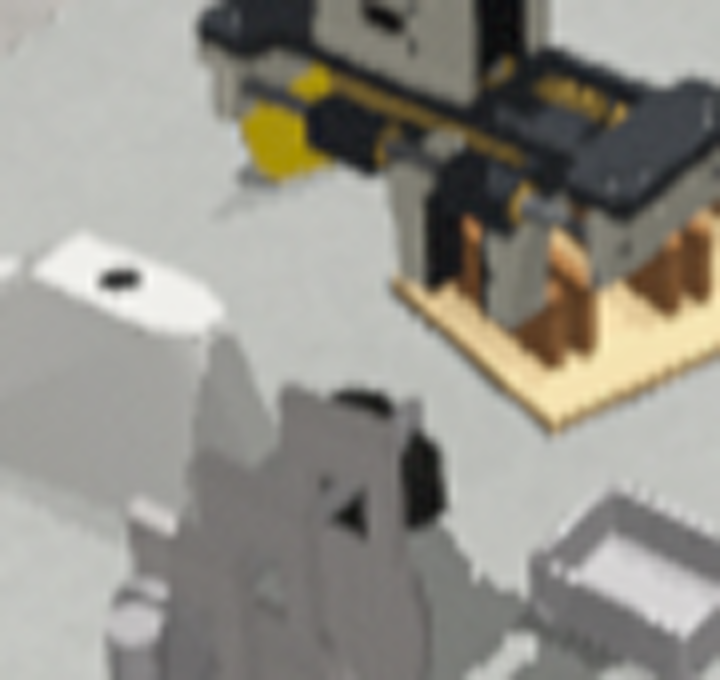

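The finger gap midpoint (460,300), advanced 41 mm and lowered 33 mm, lands on the tip (410,405) to within 1 px. Lowering, then advancing with the bar between the fingers.

jog_arm --motion '[[[0,0,0.015,0,0,0,0.022],[0,0,0.0325,0,0,0,0.022],[0,0,0.0325,0,0,0,0.022],[-0.015,0,0.0325,0,0,0,0.022],[-0.03,0,0.0325,0,0,0,0.022],[-0.045,0,0.0325,0,0,0,0.022],[-0.057,0,0.0325,0,0,0,0.022],[-0.057,0,0.0325,0,0,0,0.022]]]'

```text
t: 29.6
eef_pos: [0.5036, 0.1229, 0.1643]
ee_rot: [-3.141, 0.001, -1.655]
force: [-0.7, -0.9, 0.5]
width: 0.022
```

```bash
python3 - <<'E'
from h import *
go((*(H(.0265)-[.0005,0]),.163,265.2))
for n in ("side",):
    cv2.imwrite(f"pics/{n}29.png",optics.grab_frame(n)[:,:,::-1])
crop("pics/side29.png",180,150,90,85,8,"pics/c44.png")
E
```

```text
t 29.6 p [0.5036 0.1229 0.1643] yaw [-179.9    0.   -94.8] F [-0.7 -0.9  0.5] w 0.022
[-0.0824  0.001   0.0013] [-0.05  0.04 -0.05]
```

View pics/c44.png

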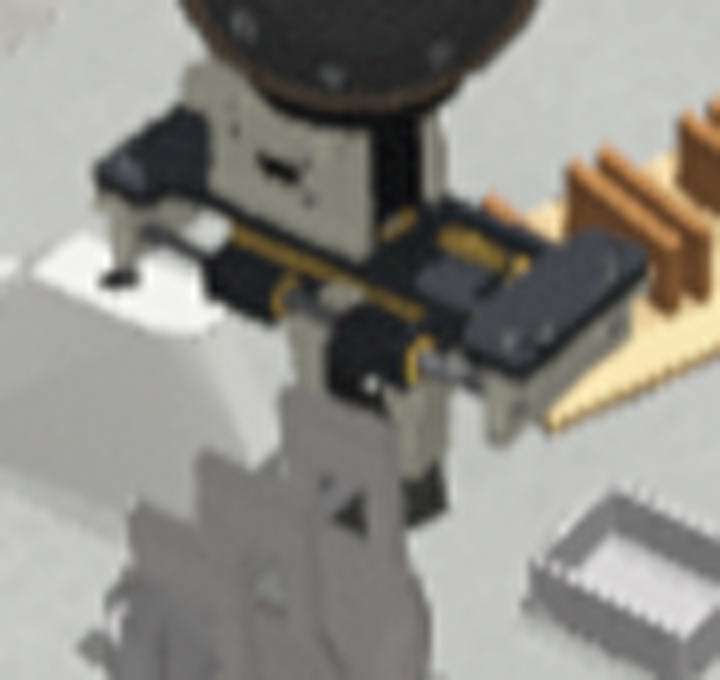

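The fingers straddle the bar just in front of the small plate. Pushing slowly while watching the force.

jog_arm --motion '[[[-0.006,0.0005,-0.003,0,0,0,0.022],[-0.012,0.0005,-0.003,0,0,0,0.022],[-0.018,0.0008,-0.003,0,0,0,0.022],[-0.024,0.0008,-0.003,0,0,0,0.022],[-0.03,0.001,-0.003,0,0,0,0.022],[-0.036,0.001,-0.003,0,0,0,0.022]]]'

```text
t: 30.25
eef_pos: [0.5052, 0.1585, 0.167]
ee_rot: [-3.141, 0.0, -1.656]
force: [0.3, -0.5, 1.2]
width: 0.0222
```

```bash
python3 - <<'E'
from h import *
go((*(H(.0265)-[.0005,0]),.166,265.2))
for n in ("side",):
    cv2.imwrite(f"pics/{n}30.png",optics.grab_frame(n)[:,:,::-1])
crop("pics/side30.png",170,160,90,85,8,"pics/c45.png")
E
```

```text
t 30.25 p [0.5052 0.1585 0.167 ] yaw [-180.     0.   -94.9] F [ 0.3 -0.5  1.2] w 0.0222
[-0.0468 -0.0003  0.001 ] [-0.01  0.01 -0.06]
```

View pics/c45.png

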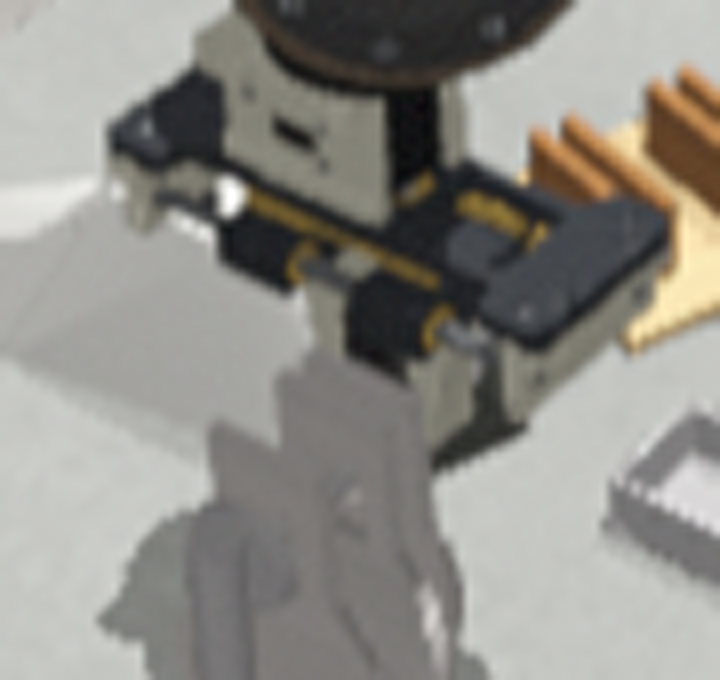

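Small and medium are now together (crop 280–430, 350–410) and move without tilting. Continuing.

jog_arm --motion '[[[-0.005,0,0,0,0,0,0.022],[-0.01,0,0,0,0,0,0.022],[-0.015,0,0,0,0,0,0.022],[-0.02,0,0,0,0,0,0.022],[-0.025,0,0,0,0,0,0.022],[-0.03,0,0,0,0,0,0.022],[-0.035,0,0,0,0,0,0.022],[-0.039,0,0,0,0,0,0.022]]]'

```text
t: 31.1
eef_pos: [0.5088, 0.1984, 0.167]
ee_rot: [-3.141, 0.0, -1.655]
force: [-0.0, -1.8, 1.3]
width: 0.022
```

jog_arm --motion '[[[-0.002,0,0,0,0,0,0.022],[-0.004,0,0,0,0,0,0.022],[-0.006,0,0,0,0,0,0.022]]]'

```text
t: 31.4
eef_pos: [0.5092, 0.2044, 0.167]
ee_rot: [-3.141, 0.0, -1.655]
force: [0.1, -2.5, 0.7]
width: 0.0219
```

```bash
python3 - <<'E'
from h import *
go((*(H(.0265)-[.0005,0]),.166,265.2))
for n in ("side",):
    cv2.imwrite(f"pics/{n}31.png",optics.grab_frame(n)[:,:,::-1])
crop("pics/side31.png",170,170,80,75,9,"pics/c46.png")
E
```

```text
t 31.4 p [0.5092 0.2044 0.167 ] yaw [-180.     0.   -94.8] F [ 0.1 -2.5  0.7] w 0.0219
[-0.0007 -0.0002  0.001 ] [-0.02  0.   -0.05]
```

View pics/c46.png

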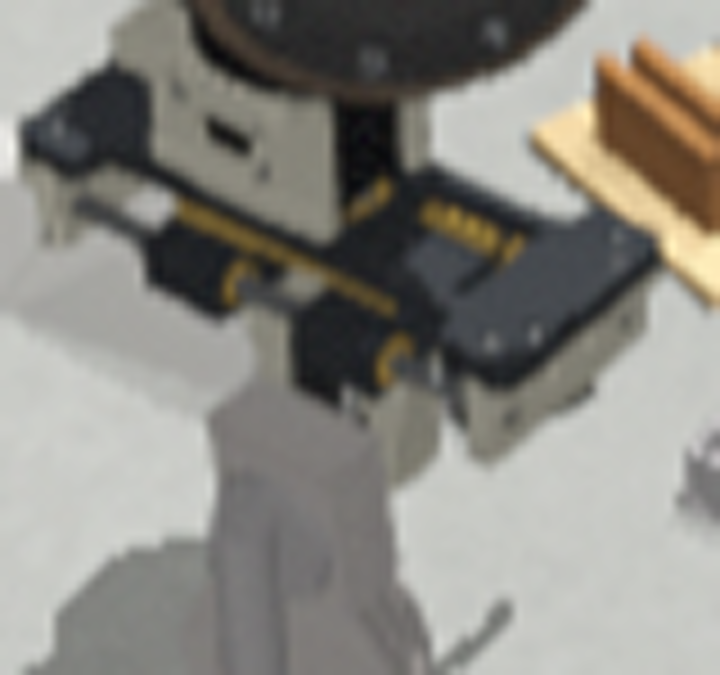

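The stack is together. Pushing on gently until the force shows the back plate.

jog_arm --motion '[[[-0.0015,0,0,0,0,0,0.022],[-0.003,0,0,0,0,0,0.022]]]'

```text
t: 31.65
eef_pos: [0.5092, 0.2053, 0.1669]
ee_rot: [3.141, -0.004, -1.656]
force: [2.8, -14.3, 2.7]
width: 0.0219
```

jog_arm --motion '[[[-0.0015,0,0,0,0,0,0.022],[-0.003,0,0,0,0,0,0.022]]]'

```text
t: 31.85
eef_pos: [0.5091, 0.2053, 0.1669]
ee_rot: [3.14, -0.009, -1.656]
force: [2.5, -17.6, 4.2]
width: 0.0222
```

Firm stop at local ≈0.027 (expected 0.0265) with 15–18 N, so the stack is against the back plate. Backing off slowly straight along the bar.

jog_arm --motion '[[[0.002,0,0,0,0,0,0.022],[0.004,0,0,0,0,0,0.022],[0.007,0,0,0,0,0,0.022],[0.012,0,0,0,0,0,0.022],[0.022,0,0,0,0,0,0.022],[0.04,0,0,0,0,0,0.022],[0.06,0,0,0,0,0,0.022],[0.08,0,0,0,0,0,0.022]]]'

```text
t: 32.65
eef_pos: [0.5018, 0.1236, 0.1677]
ee_rot: [3.14, -0.009, -1.656]
force: [0.8, 0.1, 0.5]
width: 0.0219
```

jog_arm --motion '[[[0.03,0,0,0,0,0,0.022],[0.07,0,0,0,0,0,0.022],[0.1,0,-0.01,0,0,0,0.022],[0.12,0,-0.05,0,0,0,0.022],[0.16,0,-0.08,0,0,0,0.022],[0.2,0,-0.08,0,0,0,0.022],[0.24,0,-0.08,0,0,0,0.022],[0.24,0,-0.08,0,0,0,0.022]]]'

```text
t: 33.45
eef_pos: [0.4797, -0.1193, 0.2502]
ee_rot: [3.14, -0.009, -1.661]
force: [-0.2, -0.1, -0.3]
width: 0.022
```

```bash
python3 - <<'E'
from h import *
go()
for n in ("side","top"):
    cv2.imwrite(f"pics/{n}32.png",optics.grab_frame(n)[:,:,::-1])
crop("pics/side32.png",170,180,80,75,9,"pics/c47.png",[proj("side",np.r_[H(l),.2]) for l in(.056,.048,.04)])
crop("pics/top32.png",155,160,85,60,9,"pics/c48.png",[proj("top",np.r_[H(l),.2]) for l in(.056,.048,.04)])
E
```

```text
t 33.45 p [ 0.4797 -0.1193  0.2502] yaw [179.9  -0.5 -95.2] F [-0.2 -0.1 -0.3] w 0.022
```

View pics/c47.png

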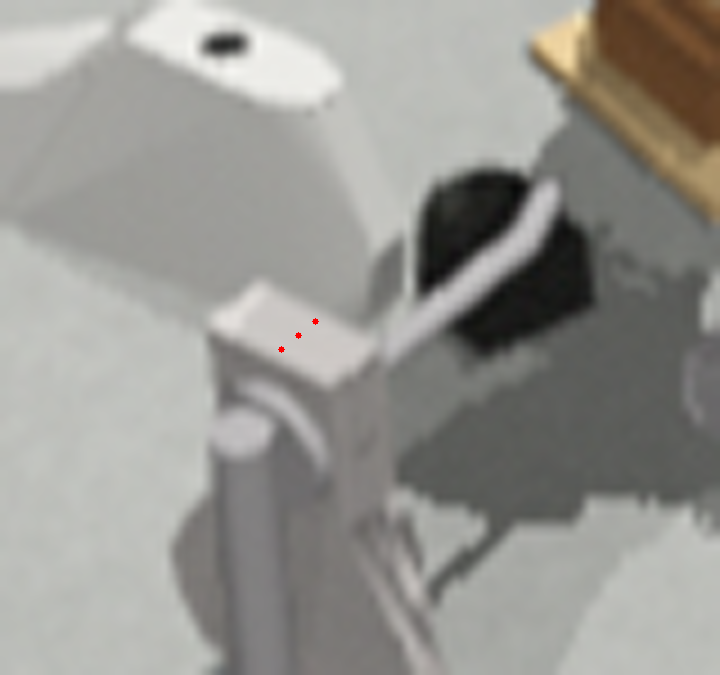

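View pics/c48.png

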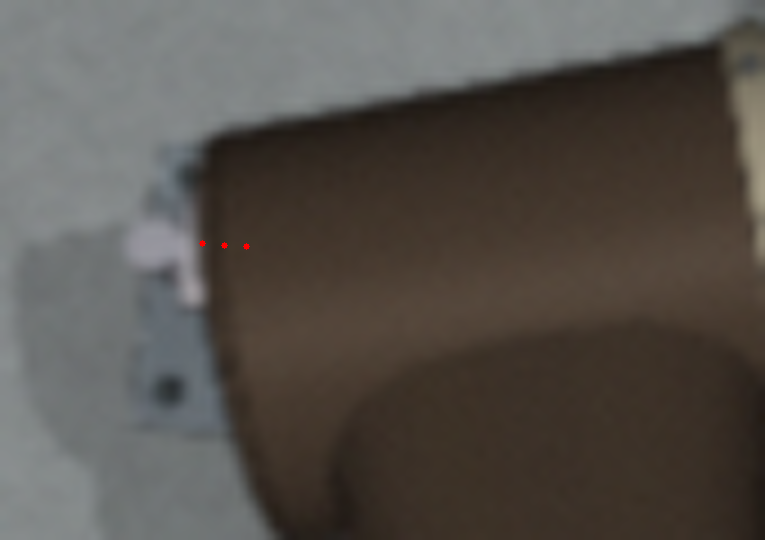

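View pics/top32.png

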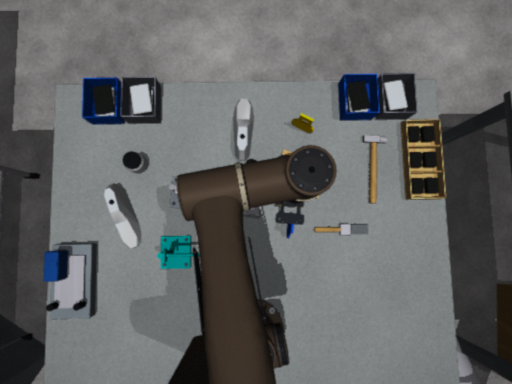

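The three plates sit as one upright block at the disc. The strip block (210–375, 285–385) is centred on the predicted points. The arm hides the top view, so I'll back it away for a final check.

jog_arm --motion '[[[0.05,0,0,0,0,0,0.022],[0.1,0,0,0,0,0,0.022],[0.15,0,0,0,0,0,0.022],[0.2,0,0,0,0,0,0.022],[0.25,0,0,0,0,0,0.022],[0.28,0,0,0,0,0,0.022],[0.28,0,0,0,0,0,0.022],[0.28,0,0,0,0,0,0.022]]]'

```text
t: 34.35
eef_pos: [0.4552, -0.3955, 0.2517]
ee_rot: [3.139, -0.008, -1.661]
force: [0.7, 0.6, -0.1]
width: 0.0223
```

```bash
python3 - <<'E'
from h import *
go()
for n in ("side","top"):
    cv2.imwrite(f"pics/{n}33.png",optics.grab_frame(n)[:,:,::-1])
a=cv2.imread("pics/side33.png");crop("pics/side33.png",170,180,80,75,5,"pics/a.png")
crop("pics/top33.png",155,160,85,60,5,"pics/b.png")
A=cv2.imread("pics/a.png");B=cv2.imread("pics/b.png");C=np.zeros((375,400+425,3),np.uint8);C[:375,:400]=A;C[:300,400:]=B
cv2.imwrite("pics/c49.png",C[:,:800])
d=cv2.absdiff(cv2.imread("pics/side32.png"),a)[190:250,180:225];print("stack change",d.max(),d.mean())
E
```

```text
t 34.35 p [ 0.4552 -0.3955  0.2517] yaw [179.8  -0.5 -95.2] F [ 0.7  0.6 -0.1] w 0.0223
stack change 114 20.490864197530865
```

View pics/c49.png

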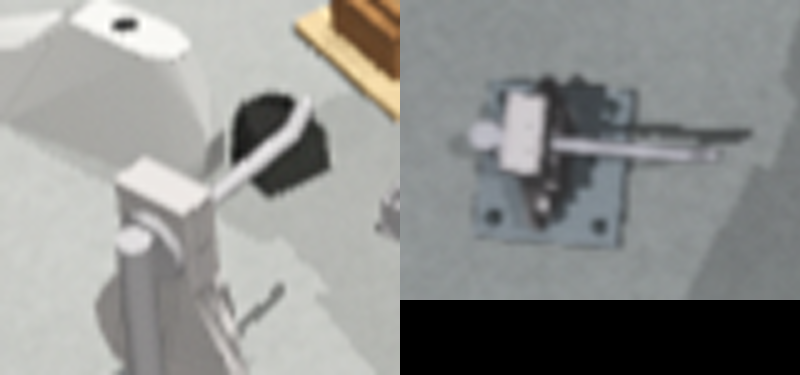

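View pics/side33.png

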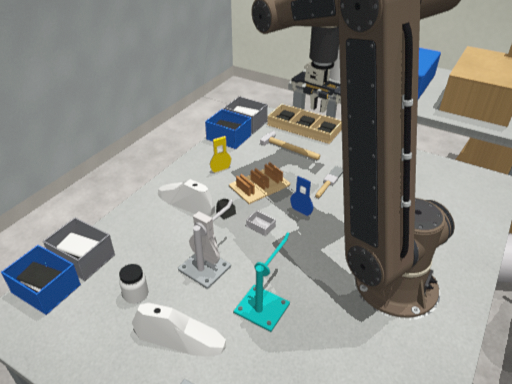

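View pics/top33.png

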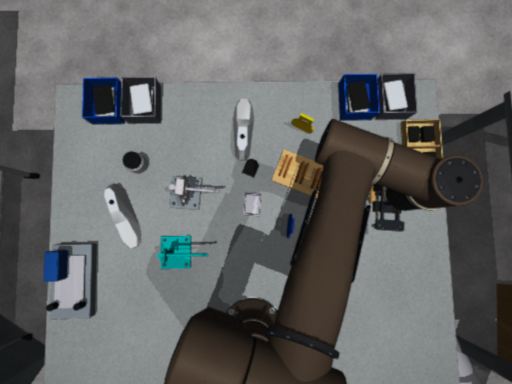

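The block is snug and square, about 25–29 mm thick against an expected 24. Every bystander is at its starting pixels. The frame-to-frame change in the stack comes from the arm's shadow. Handing in.

```bash
python3 -c "
from station import arm
print(arm.job_done()); s=arm.get_state(); print(s['t'])"
```

```text
the job is handed in; nothing more can be done
None
the job is handed in; nothing more can be done
```

All three patterns are hanging on the hook in the order large, medium, small. They are pushed together against the back plate and the gripper is clear of them. I handed in at about 34 s of the 72 s allowed.

**Method:** I picked each plate from the rack, threaded it over the tip and released it. I then turned the jaws across the bar and pushed the whole stack back. It came to a firm stop at 15–18 N, about 1 mm from where I expected.

**Last checks:**
- **Stack:** it looks like one upright, square block on the back plate. From above it measures about 25–29 mm thick against the expected 24 mm, so any gaps should be well under 10 mm.
- **Bystanders:** all those visible are where they started. The arm partly hides the area around the hammer in the top view, but the side view shows it unmoved.

**What failed or disagreed:**
- **First grasp:** the first try on the large plate closed on nothing. The fingertips turned out to be about level with the reported TCP, not 22 mm ahead as stated, so I gripped about 20 mm lower from then on.
- **Early pushes:** pushing the large plate with the closed fingers near its top tilted it. Turning the jaws for the last push fixed that.
- **Stillness:** the automatic frame comparison of the stack showed a large change. I put it down to the arm's moving shadow, since the block looks the same in both frames.

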